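Dry the cleaned parts in their stacking baskets

TASK

Dry the freshly cleaned parts: take the white dust cap off the dryer's outlet and set it aside on the bench, then stack all the baskets on the outlet, each locked down over the lugs below it. Then pull the red knob out to its detent to start the blower, let it run for a good five seconds, and push the knob fully back in before you unload. Finally move all the baskets over to the storage tray, again in one locked stack, put the dust cap back on the outlet, and leave everything else on the bench where it is.

Things in the scene. Friction and masses are not known exactly. Their poses are not given: they have to be found in the camera images.
- basket_blue: Drying basket, blue lid, loose, straight-sided: 84 (x) x 56 (y) x 40 mm (z, to the lid's top face), 0.18 kg; can be pinched across the 56 mm. Four black lugs stand on the lid. Hollow underside, 6 mm deep inside a 4 mm rim, drops over the lugs of another lid, the outlet or the tray with 2 mm of play. Origin: centre of underside. Only 2 or 3 of the four baskets are present, upright on the bench.
- basket_yellow: Drying basket with yellow lid, otherwise just like the blue one, origin too. In a locked stack each basket stands 40 mm above the one below; not locked, it rides about 5 mm high on the lugs. It fits just as well turned by 180 degrees.
- basket_green: Drying basket with green lid, otherwise just like the blue one, origin too. In a locked stack each basket stands 40 mm above the one below; not locked, it rides about 5 mm high on the lugs. It fits just as well turned by 180 degrees.
- basket_orange: Drying basket with orange lid, otherwise just like the blue one, origin too. In a locked stack each basket stands 40 mm above the one below; not locked, it rides about 5 mm high on the lugs. It fits just as well turned by 180 degrees.
- cap: White dust cap of the dryer's outlet, loose, 84 (x) x 56 (y) mm plate 12 mm thick with the same hollow underside as the baskets, 0.09 kg; an upright grip fin 12 mm thick (y), 50 mm long (x) rises from 12 to 40 mm above its underside, on its middle. Starts locked on the outlet's lugs. Origin: centre of its underside.
- dryer: Grey parts dryer (blower base), fixed, 200 (x) x 240 (y) mm, flat deck 65 mm above the bench; its front, with the knob, is its -x face, nearest the robot. A black motor dome (radius 34 mm, top 99 mm above the bench) stands on the deck at x +45, y -72 mm. Origin: centre of its underside.
- outlet (a point): Centre of the air outlet on the dryer's deck, on the deck surface 65 mm above the bench (dryer x +20, y +55 mm), axes as the dryer's. Four lugs as on a lid (14 mm wide tapering to 9, 5.5 mm tall, at x +-29, y +-15 mm). A basket or the cap is locked when its origin is here and its x along this x, either way round.
- knob_grip (a point): Middle of the red pull-on/push-off knob's head, moving with it. The head is a round, 28 mm across (31 at its outer rim) and 22 mm long, its axis along the dryer's x, 42 mm above the bench; with the knob in it spans 18 to 40 mm in front of the dryer's front face, on a 10 mm stem. Axes as the dryer's: it pulls out along -x.
- knob (a joint): Travel of the knob: 0 m fully in (off), 0.014 m fully out (blower on). A snap detent holds it at either end: it takes about 4.5 N to start it and snaps on by itself past the middle; starts in.
- tray: Grey storage tray, fixed, 110 (x) x 82 (y) x 10 mm high, with four lugs like a basket lid's on top. Origin: centre of its underside.
- tray_seat (a point): Centre of the tray's top face, 10 mm above the bench, axes as the tray's; a basket is locked there when its origin is at this point and its x lies along this x, either way round.
- solder_spool: Bystander: spool of solder, 52 mm across, 30 mm high, flat on the bench. Origin: centre of its underside.
- wire_spool: Bystander: spool of copper wire, 52 mm across, 30 mm high, flat on the bench. Origin: centre of its underside.
- dispenser: Bystander: clear solvent dispenser with steel pump top, 68 mm across, 125 mm high. Origin: centre of its underside.
- phone: Bystander: black phone lying flat, 146 (x) x 70 (y) x 8 mm. Origin: centre of its underside.
- tweezers: Bystander: dark tweezers lying flat, 130 mm long (x), 8 mm high. Origin: centre of its underside.
- pliers: Bystander: pliers with yellow handles lying flat, 145 mm long (x), 50 mm wide, 12 mm high. Origin: centre of its underside.
- screw_pot: Bystander: small clear screw pot with black lid, 36 mm across, 28 mm high, standing among the baskets. Origin: centre of its underside.

How it is judged:
By the outcome, as a careful person would: the job done as asked, in the order asked, and still so for the second after the job is handed in, with the robot touching nothing.
Of basket_blue, basket_yellow, basket_green, basket_orange only 2 to 3 are there at a start; the rules pass over those that are not, and their reading is None.
At some moment in a run one of basket_blue, basket_yellow, basket_green, basket_orange, cap may be knocked a few centimetres aside while the robot is not near it.
Once in a run the grip may slacken for a moment while it holds something.
It also fails if it takes over 210 s, if anything falls off the work surface, if the arm or the gripper's body presses on something with over 40 N, if the wrist force passes 120 N, or if a joint passes its speed limit or range.

ROBOT

A 6-joint arm with a two-finger parallel gripper is mounted at the origin on the work surface. World frame = base frame: x ahead of the robot, y to its left, z up, the work surface at z = 0. Lengths are in m, angles in rad, forces in N, time in s.
With the tool pointing down it reaches from about 0.25 to 0.775 m from the base axis. Payload 4 kg.
Tool frame: the origin (TCP) lies at the centre of the arm's flange, where the gripper is bolted on; the fingertips stand 199 mm ahead of it and the grasp point (between the pads) lies 180 mm ahead of it (robot.tcp_to_tips is the z of the fingertips in the tool frame, in m); z points along the fingers, y is the line along which they close (so a half turn about z gives the same grasp; the last joint's range is limited). The gripper opens to 94 mm and grips with 3 to 60 N. Pads are 16 mm wide; open, the fingers measure 119 mm over their backs; the gripper's body (75 mm by 177 mm) begins 78 mm behind the grasp point.
Start: joints at [-1.364, 0.087, 1.371, -0, 1.684, -0.103], TCP at [0.168, -0.524, 0.405] pointing down, gripper open.
Joint ranges: [-3.1, 3.1], [-0.76, 2.03], [0.27, 2.55], [-1.08, 4.22], [0.17, 2.65], [-2.57, 2.57]. Speed limits (rad/s): [2.79, 2.79, 3.14, 3.14, 3.14, 3.14].

INTERFACE

Orientations are given as [roll, pitch, yaw] about the fixed x, y, z axes, in that order (R = Rz(yaw) Ry(pitch) Rx(roll)).
In Python, from bench import robot gives the robot as it stands.
- The arm moves only by the tool play_rows, never from a script. Its arguments are lists of equal length, an entry for each row: "translation": the shift along the tool's x, y, z scaled (see below), a list of three; "twist": the turn, a rotation vector about the tool's x, y, z scaled (see below), a list of three; "gripper": the opening, from -1 (shut) to 1 (fully open). A call has 1 to 8 rows; each row shifts and turns the commanded pose from where the row before left it, along the tool's axes as they then stand; what a row does not reach is not made up. The controller multiplies each number of a shift by 0.04 m and each number of a turn by 0.1 rad. A row lasts 1/10 s, in which the tool goes at most 50 mm and 8.59 degrees, less where a joint would pass 70% of its speed; a pose out of reach is approached as far as the arm can. A call with a number of a shift or a turn outside -1 to 1 is refused whole. A call with a gripper value outside its range is refused whole. The fingers move at their own pace and stop on an object; the grip force is fixed at half the most. Time passes only in rows, so rows that do not move let the fingers close. It gives the time, the measured TCP pose, the force, the opening and the grip force at its end, in the units of the state.
- robot.get_obs(): the state, without advancing time (a new reading comes with each control period).
- robot.snapshot(name): name is "scene" or "side" or "wrist"; returns the picture (384x512x3 uint8, red, green, blue); there is no depth.
- robot.camera_model(name): a dict with "camera_matrix" (3x3 intrinsics, pixels), "k1" (the pictures are not rectified: a ray, as slopes to the right and down, at radius r is drawn at 1 + k1 r^2 times it, then the intrinsics apply), "rvec" (rotation vector, rad) and "tvec" (3), from world to camera coordinates, as OpenCV has them. Camera axes: x right, y down, z forward; pixel columns grow to the right and rows downward; lengths in m; the calibration is good to about 2 mm. A picture is of the moment at which its call begins: read the wrist's pose just before it. camera_model takes no time and is no camera call; for the wrist camera it gives the pose at the moment of the call.
- robot.close_job(): hands the job in; it is judged then, once.
Trained networks look in the newest picture that a camera, given by its name, has taken for a name from the list of things; names that differ only in an ending like _2 or _b are one class to them, and where a whole thing is asked for, a point or a joint stands for the part that bears it (a point fixed in the world has none). Each returns a list of dicts, best first, with "score" (0 to 1); they miss things now and then, are a little off and sometimes report something else, mostly with a low value. They report only what shows in the picture. A call takes as long as a camera call.
- robot.recognise(name, camera): "centre" ([x, y, z] in m, in world coordinates, good to about 4 mm: the middle of the surface that is visible of it).
- robot.spot_point(name, camera): "centre" ([x, y, z] in m, in world coordinates, good to about 4 mm: a listed point, or the origin of a listed thing).
The state is a dict: "time": time; "joint_positions": joint angles; "qvel": joint speeds; "joint_torque": joint torques, N m; "tool_pos": TCP position; "ee_rot": TCP orientation; "wrist_force": force on the tool from outside, world axes, zero at the start; "wrist_torque": the same for the moment, N m; "width": finger opening in m; "finger_force": force on a finger pad.
Only numpy, scipy, OpenCV 4.12 (cv2) and the standard library are available. Lean on these libraries where they do the work, as an engineer would, in place of code of your own. Each camera call takes 0.05 s, during which the arm holds its last target. There are 200 camera calls.

## Working session

There is one attempt and no reset: what is moved stays moved. The work goes in short steps, Python scripts to look and compute and a tool call to move; the robot and the scene stay as the last step left them, time stands still between calls to the robot, and variables do not carry over. Pictures are saved under pics/ and viewed, at most 14 in all, crops included, and the job is handed in when it is done.

Besides the shell and the picture viewer there is one more tool, called after "Call:" by a JSON object that holds its "fn" and its "kwargs", one argument or row to a line. play_rows: Moves the arm, as the interface text tells. Its arguments: {"type":"object","properties":{"translation":{"type":"array","items":{"type":"array","items":{"type":"number","minimum":-1,"maximum":1}}},"twist":{"type":"array","items":{"type":"array","items":{"type":"number","minimum":-1,"maximum":1}}},"gripper":{"type":"array","items":{"type":"number"}}},"required":["translation","twist","gripper"]}

```bash
mkdir -p pics; ls; cat > h.py <<'E'
import numpy as np, cv2
from scipy.spatial.transform import Rotation as R
from bench import robot
def save(cam,name):
    im=robot.snapshot(cam); cv2.imwrite(f'pics/{name}.png',im[:,:,::-1]); return im
def ray(cam,uv,z,m=None):
    m=m or robot.camera_model(cam); K=np.array(m['camera_matrix']); k=m['k1']
    d=np.zeros(5);d[0]=k
    p=cv2.undistortPoints(np.array([[uv]],float),K,d)[0,0]
    Rm=cv2.Rodrigues(np.array(m['rvec'],float))[0]; t=np.array(m['tvec'],float).ravel()
    c=-Rm.T@t; v=Rm.T@np.array([p[0],p[1],1]); return c+v*(z-c[2])/v[2]
def proj(cam,P,m=None):
    m=m or robot.camera_model(cam); d=np.zeros(5);d[0]=m['k1']
    return cv2.projectPoints(np.array(P,float).reshape(-1,1,3),np.array(m['rvec'],float),np.array(m['tvec'],float),np.array(m['camera_matrix'],float),d)[0][:,0]
E
python3 - <<'E'
from h import *
o=robot.get_obs(); print({k:np.round(v,3).tolist() for k,v in o.items()})
a=save('scene','s0');b=save('side','d0')
names='basket_blue basket_yellow basket_green basket_orange cap dryer outlet knob_grip tray tray_seat solder_spool wire_spool dispenser phone tweezers pliers screw_pot'.split()
for n in names:
    for c in ['scene','side']:
        r=robot.spot_point(n,c)
        print(n,c,[(np.round(x['centre'],3).tolist(),round(x['score'],2)) for x in r[:2]])
E
```

```text
pics
{'time': 0.0, 'joint_positions': [-1.364, 0.088, 1.372, 0.0, 1.684, -0.103], 'qvel': [0.001, 0.0, -0.0, 0.002, -0.001, -0.001], 'joint_torque': [0.001, -34.017, -30.243, 0.072, 0.033, -0.0], 'tool_pos': [0.168, -0.524, 0.403], 'ee_rot': [-3.139, -0.0, 0.31], 'wrist_force': [0.166, 0.227, -0.659], 'wrist_torque': [0.017, 0.015, -0.015], 'finger_force': 0.0, 'width': 0.094}
basket_blue scene [([0.569, 0.362, -0.001], 0.58)]
basket_blue side [([0.57, 0.364, 0.0], 0.8)]
basket_yellow scene [([0.401, 0.381, -0.001], 0.67)]
basket_yellow side [([0.403, 0.38, -0.001], 0.63)]
basket_green scene []
basket_green side []
basket_orange scene [([0.416, 0.228, 0.001], 0.73)]
basket_orange side [([0.422, 0.225, 0.001], 0.96)]
cap scene [([0.63, 0.04, 0.067], 0.64)]
cap side [([0.634, 0.04, 0.063], 0.76), ([0.403, 0.38, -0.001], 0.68)]
dryer scene [([0.61, -0.018, 0.001], 0.65), ([0.727, 0.321, -0.001], 0.63)]
dryer side [([0.609, -0.014, -0.004], 0.68)]
outlet scene [([0.625, 0.039, 0.064], 0.58)]
outlet side [([0.671, -0.419, -0.001], 0.29), ([0.291, -0.282, 0.003], 0.22)]
knob_grip scene [([
[... 446 characters left out ...]
25, 0.322, 0.0], 0.85)]
wire_spool scene [([0.762, -0.263, 0.0], 0.89)]
wire_spool side [([0.757, -0.257, 0.001], 0.72), ([0.569, 0.362, 0.002], 0.5)]
dispenser scene [([0.759, 0.167, 0.0], 0.83), ([0.498, 0.299, -0.002], 0.34)]
dispenser side [([0.761, 0.165, -0.005], 0.93)]
phone scene [([0.665, -0.423, 0.001], 0.8)]
phone side [([0.672, -0.423, -0.003], 0.58), ([0.608, -0.014, -0.004], 0.47)]
tweezers scene [([0.389, 0.082, 0.002], 0.73)]
tweezers side [([0.385, 0.085, -0.0], 0.42)]
pliers scene [([0.294, -0.284, 0.0], 0.47)]
pliers side [([0.292, -0.287, 0.006], 0.79)]
screw_pot scene [([0.498, 0.3, -0.0], 0.86)]
screw_pot side [([0.492, 0.3, -0.0], 0.71), ([0.387, 0.082, -0.002], 0.55)]
```

View pics/s0.png

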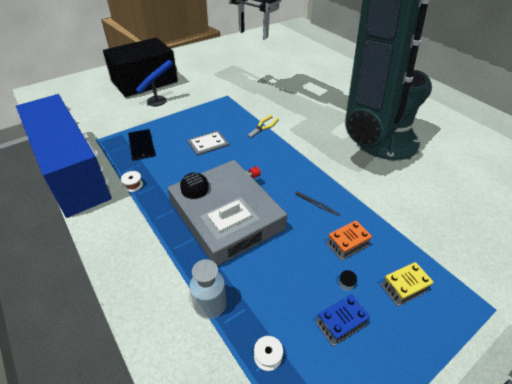

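View pics/d0.png

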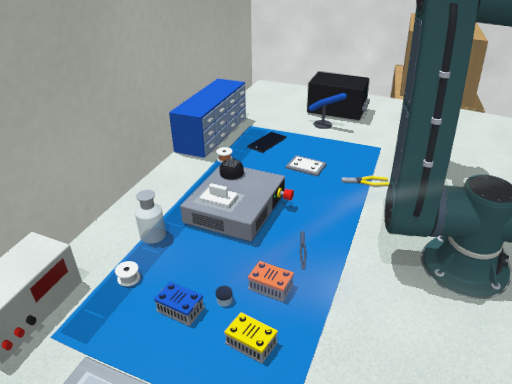

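The pictures show blue, yellow and orange baskets at about (343,318), (408,282) and (350,238) in the scene view, with no green one. The cap sits on the dryer at (232,215), the red knob is at (255,172) and the tray at (208,142). The network positions agree with the picture. The second-choice hits (dryer, tray, outlet) are false. Next I'll get yaws from the lid outlines.

```bash
cat >> h.py <<'E'
def rect(cam,im,lo,hi,z,near=None,show=True,m=None):
    """HSV mask blob nearest pixel `near` -> rectangle on plane z: centre, size, yaw of long side (deg)"""
    hsv=cv2.cvtColor(im[:,:,::-1].copy(),cv2.COLOR_BGR2HSV)
    k=cv2.morphologyEx(cv2.inRange(hsv,np.array(lo),np.array(hi)),cv2.MORPH_CLOSE,np.ones((5,5)))
    cs=[c for c in cv2.findContours(k,cv2.RETR_EXTERNAL,cv2.CHAIN_APPROX_NONE)[0] if cv2.contourArea(c)>150]
    if near is not None: cs.sort(key=lambda c:np.hypot(*(c[:,0].mean(0)-near)))
    else: cs.sort(key=cv2.contourArea,reverse=True)
    if not cs: return None
    m=m or robot.camera_model(cam)
    P=np.array([ray(cam,p,z,m)[:2] for p in cs[0][:,0]])
    (c,s,a)=cv2.minAreaRect((P*1000).astype(np.float32))
    if s[0]<s[1]: s=s[::-1]; a+=90
    a=(a+90)%180-90
    return np.round(c,1),np.round(s,1),round(a,1)
COL={'blue':((112,150,120),(125,255,255)),'yellow':((24,150,120),(34,255,255)),'orange':((5,150,120),(16,255,255)),'white':((0,0,150),(180,50,255))}
E
python3 - <<'E'
from h import *
for c,f in [('scene','s0'),('side','d0')]:
    im=cv2.imread(f'pics/{f}.png')[:,:,::-1]
    hsv=cv2.cvtColor(im[:,:,::-1].copy(),cv2.COLOR_BGR2HSV)
    for n,p,z in [('blue',(.57,.363),.04),('yellow',(.402,.38),.04),('orange',(.419,.227),.04),('white',(.628,.04),.077),('white',(.492,-.309),.01)]:
        q=proj(c,[*p,z])[0]; u,v=q.astype(int)
        print(c,n,q.round(),np.median(hsv[v-4:v+5,u-4:u+5].reshape(-1,3),0),rect(c,im,*COL[n],z,q))
E
```

```text
scene blue [347. 317.] [112. 206. 145.] (array([573.1, 358.8]), array([82.2, 51.7]), -5.8)
scene yellow [409. 279.] [ 27. 165. 181.] (array([404.3, 381.5]), array([84.8, 54.9]), -10.8)
scene orange [350. 235.] [ 11. 193. 191.] (array([420.9, 228.5]), array([85.4, 56.3]), -5.3)
scene white [229. 213.] [ 77.  14. 139.] (array([611. ,  -1.1]), array([228.6, 195.7]), 87.7)
scene white [207. 141.] [ 45.   3. 238.] (array([ 492.2, -307.1]), array([94.7, 69.3]), -6.1)
side blue [176. 298.] [109. 208. 186.] None
side yellow [249. 330.] [ 28. 244. 230.] (array([398.1, 383.3]), array([84.9, 58.4]), -11.0)
side orange [269. 274.] [  9. 139. 207.] (array([412.3, 228.1]), array([73.6, 54.5]), -4.9)
side white [218. 194.] [ 90.  13. 171.] (array([ 2375.9, -1184. ]), array([4822.9, 4219.2]), 9.4)
side white [305. 163.] [ 90.   2. 243.] (array([ 489.2, -305.3]), array([101.7,  75.2]), -7.0)
```

```bash
python3 - <<'E'
from h import *
m=robot.camera_model('wrist');Rm=cv2.Rodrigues(np.array(m['rvec'],float))[0];c=-Rm.T@np.array(m['tvec']).ravel()
o=robot.get_obs(); T=R.from_euler('xyz',o['ee_rot']).as_matrix()
print('cam in tool',T.T@(c-o['tool_pos']),'axis in tool',(T.T@Rm.T).round(3).tolist(),m['camera_matrix'],m['k1'])
# dryer edge directions: view scene crop
im=cv2.imread('pics/s0.png'); cv2.imwrite('pics/c0.png',cv2.resize(im[130:270,150:310],None,fx=4,fy=4,interpolation=cv2.INTER_CUBIC))
E
```

```text
cam in tool [0.07166875 0.00088089 0.02053664] axis in tool [[-0.0, -0.969, -0.246], [1.0, 0.0, -0.001], [0.001, -0.246, 0.969]] [[333.29470477   0.         254.03690405]
 [  0.         333.29470477 190.29651129]
 [  0.           0.           1.        ]] 0.025045587742606918
```

Call:
{"fn": "play_rows", "kwargs": {
  "translation": [
    [0.95,-0.62,0],
    [0.95,-0.62,0],
    [0.95,-0.62,0],
    [0.95,-0.62,0],
    [0.95,-0.62,0],
    [0.95,-0.62,0],
    [0.95,-0.62,0],
    [0.95,-0.62,0]
  ],
  "twist": [
    [0,0,0],
    [0,0,0],
    [0,0,0],
    [0,0,0],
    [0,0,0],
    [0,0,0],
    [0,0,0],
    [0,0,0]
  ],
  "gripper": [1,1,1,1,1,1,1,1]
}}

```text
time: 2.6
tool_pos: [0.3975, -0.2405, 0.405]
ee_rot: [3.141, -0.0, 0.31]
wrist_force: [0.1, -0.7, 0.6]
width: 0.094
finger_force: 0.0
```

Call:
{"fn": "play_rows", "kwargs": {
  "translation": [
    [0.95,-0.62,0],
    [0.95,-0.62,0],
    [0.95,-0.62,0],
    [0.95,-0.62,0],
    [0.95,-0.62,0],
    [0.95,-0.62,0],
    [0.95,-0.62,0],
    [0.95,-0.62,0]
  ],
  "twist": [
    [0,0,0],
    [0,0,0],
    [0,0,0],
    [0,0,0],
    [0,0,0],
    [0,0,0],
    [0,0,0],
    [0,0,0]
  ],
  "gripper": [1,1,1,1,1,1,1,1]
}}

```text
time: 3.4
tool_pos: [0.6267, 0.0412, 0.4047]
ee_rot: [3.141, -0.0, 0.31]
wrist_force: [-0.2, -0.6, 0.6]
width: 0.0939
finger_force: 0.0
```

Call:
{"fn": "play_rows", "kwargs": {
  "translation": [
    [0,0,0],
    [0,0,0],
    [0,0,0],
    [0,0,0],
    [0,0,0],
    [0,0,0],
    [0,0,0],
    [0,0,0]
  ],
  "twist": [
    [0,0,-1],
    [0,0,-1],
    [0,0,-1],
    [0,0,-1],
    [0,0,-1],
    [0,0,-1],
    [0,0,-1],
    [0,0,-1]
  ],
  "gripper": [1,1,1,1,1,1,1,1]
}}

```text
time: 4.2
tool_pos: [0.6258, 0.0394, 0.4046]
ee_rot: [-3.141, 0.0, 1.114]
wrist_force: [-0.5, -0.3, -0.9]
width: 0.0937
finger_force: 0.0
```

Call:
{"fn": "play_rows", "kwargs": {
  "translation": [
    [0,0,0],
    [0,0,0],
    [0,0,0],
    [0,0,0],
    [0,0,0],
    [0,0,0],
    [0,0,0],
    [0,0,0]
  ],
  "twist": [
    [0,0,-1],
    [0,0,-1],
    [0,0,-1],
    [0,0,-1],
    [0,0,-1],
    [0,0,-1],
    [0,0,-1],
    [0,0,-1]
  ],
  "gripper": [1,1,1,1,1,1,1,1]
}}

```text
time: 5.0
tool_pos: [0.6258, 0.0394, 0.4045]
ee_rot: [-3.141, 0.0, 1.914]
wrist_force: [0.0, 0.8, 0.1]
width: 0.0937
finger_force: 0.0
```

Call:
{"fn": "play_rows", "kwargs": {
  "translation": [
    [0,0,0],
    [0,0,0],
    [0,0,0],
    [0,0,0],
    [0,0,0],
    [0,0,0],
    [0,0,0],
    [0,0,0]
  ],
  "twist": [
    [0,0,-1],
    [0,0,-1],
    [0,0,-1],
    [0,0,-1],
    [0,0,-1],
    [0,0,-1],
    [0,0,-1],
    [0,0,-1]
  ],
  "gripper": [1,1,1,1,1,1,1,1]
}}

```text
time: 5.8
tool_pos: [0.6258, 0.0395, 0.4046]
ee_rot: [-3.141, -0.0, 2.714]
wrist_force: [-0.5, -0.6, 1.2]
width: 0.0937
finger_force: 0.0
```

Call:
{"fn": "play_rows", "kwargs": {
  "translation": [
    [0,0,0],
    [0,0,0],
    [0,0,0],
    [0,0,0],
    [0,0,0]
  ],
  "twist": [
    [0,0,-1],
    [0,0,-1],
    [0,0,-1],
    [0,0,-0.9],
    [0,0,0]
  ],
  "gripper": [1,1,1,1,1]
}}

```text
time: 6.3
tool_pos: [0.6258, 0.0395, 0.4046]
ee_rot: [-3.141, -0.0, 3.1]
wrist_force: [0.4, -0.3, -1.1]
width: 0.094
finger_force: 0.0
```

Batches run in order. Now a closer look from the wrist camera.

```bash
python3 - <<'E'
from h import *
m=robot.camera_model('wrist'); im=save('wrist','w1')
for n in ['cap','knob_grip','dryer']:
    print(n,[(np.round(x['centre'],4).tolist(),round(x['score'],2)) for x in robot.spot_point(n,'wrist')[:2]])
hsv=cv2.cvtColor(im[:,:,::-1].copy(),cv2.COLOR_BGR2HSV)
print(proj('wrist',[[.628,.04,.105],[.476,-.074,.056]],m).round())
for v in (150,170,190,210,230): print(v,[hsv[v,u].tolist() for u in range(150,370,20)])
E
```

```text
cap [([0.631, 0.0435, 0.0655], 0.76)]
knob_grip [([0.481, -0.0737, 0.0429], 0.65)]
dryer [([0.6137, -0.0171, -0.0007], 0.86)]
[[255. 192.]
 [120.  18.]]
150 [[110, 28, 162], [109, 27, 159], [110, 28, 181], [110, 28, 183], [15, 2, 245], [15, 2, 245], [15, 2, 245], [108, 20, 216], [109, 29, 187], [104, 200, 221], [104, 200, 221]]
170 [[108, 29, 159], [111, 28, 157], [109, 26, 154], [109, 28, 156], [15, 2, 245], [84, 6, 229], [15, 2, 245], [107, 19, 215], [109, 29, 191], [104, 199, 222], [104, 198, 221]]
190 [[90, 57, 9], [109, 28, 156], [108, 28, 156], [109, 27, 177], [15, 2, 245], [90, 6, 228], [15, 2, 245], [105, 19, 214], [107, 28, 189], [104, 198, 222], [104, 198, 221]]
210 [[120, 23, 22], [107, 31, 157], [110, 29, 156], [110, 29, 156], [0, 1, 245], [90, 5, 220], [15, 2, 245], [107, 19, 211], [107, 28, 189], [104, 202, 220], [104, 200, 221]]
230 [[110, 16, 95], [120, 12, 21], [111, 29, 177], [108, 28, 179], [106, 20, 214], [106, 19, 206], [107, 20, 206], [107, 20, 209], [110, 28, 188], [105, 200, 186], [107, 19, 94]]
```

View pics/w1.png

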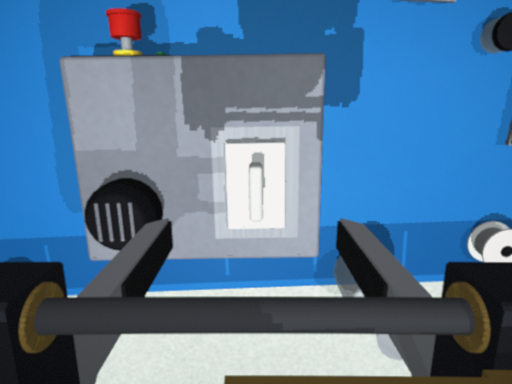

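The wrist view shows the cap's white plate at u 226–285, v 142–229, its fin at u≈256, the knob head at (123,24), and deck corners at about (61,57), (326,55), (318,256) and (88,260).

```bash
python3 - <<'E'
from h import *
im=cv2.imread('pics/w1.png')[:,:,::-1]
print('plate',rect('wrist',im,(0,0,215),(180,12,255),.077,(256,185)))
C=[ray('wrist',p,.065)[:2]*1000 for p in [(61,57),(326,55),(319,256),(88,260)]]
c,s,a=cv2.minAreaRect(np.array(C,np.float32)); print('deck',np.round(C),c,s,a)
# front edge fit: strongest vertical gradient
g=cv2.Sobel(cv2.cvtColor(im.copy(),cv2.COLOR_RGB2GRAY),cv2.CV_32F,0,1)
for P in [[(62,57),(326,55)],[(326,55),(319,256)]]:
    a,b=[ray('wrist',p,.065)[:2] for p in P]; d=b-a; print(np.degrees(np.arctan2(d[1],d[0])),np.linalg.norm(d))
print('fin',[ray('wrist',p,.105).round(4) for p in [(256,165),(256,220)]])
h=rect('wrist',im,(0,150,100),(8,255,255),.042,(123,24)); print('knob',h)
for u in (107,140): print(ray('wrist',(u,18),.042).round(4))
E
```

```text
plate (array([630.3,  39.7]), array([83.3, 55.1]), -1.2)
deck [[ 507. -127.]
 [ 515.  108.]
 [ 710.  103.]
 [ 703. -136.]] (608.30712890625, -14.141128540039062) (239.27224731445312, 196.31655883789062) 88.49236297607422
88.12682213300613 0.23445614475060086
-1.5076400652252724 0.19479479531974273
fin [array([0.6042, 0.0416, 0.105 ]), array([0.6534, 0.0395, 0.105 ])]
knob (array([477. , -76.6]), array([28.4, 23.5]), 85.0)
[ 0.4717 -0.0907  0.042 ]
[ 0.4728 -0.0603  0.042 ]
```

Call:
{"fn": "play_rows", "kwargs": {
  "translation": [
    [-0.1,0,0.9],
    [0,0,0.9],
    [0,0,0.8],
    [0,0,0.3],
    [0,0,0.2],
    [0,0,0]
  ],
  "twist": [
    [0,0,-0.15],
    [0,0,0],
    [0,0,0],
    [0,0,0],
    [0,0,0],
    [0,0,0]
  ],
  "gripper": [0.3,0.3,0.3,0.3,0.3,0.3]
}}

```text
time: 7.1
tool_pos: [0.6299, 0.0392, 0.2806]
ee_rot: [-3.141, -0.0, 3.114]
wrist_force: [0.4, -0.4, 0.4]
width: 0.061
finger_force: 0.0
```

Call:
{"fn": "play_rows", "kwargs": {
  "translation": [
    [0,0,0],
    [0,0,0],
    [0,0,0],
    [0,0,0],
    [0,0,0],
    [0,0,0]
  ],
  "twist": [
    [0,0,0],
    [0,0,0],
    [0,0,0],
    [0,0,0],
    [0,0,0],
    [0,0,0]
  ],
  "gripper": [-1,-1,-1,-1,-1,-1]
}}

```text
time: 7.7
tool_pos: [0.6297, 0.0393, 0.2808]
ee_rot: [-3.142, 0.0, 3.115]
wrist_force: [0.8, 0.0, 0.5]
width: 0.0165
finger_force: 0.0
```

Call:
{"fn": "play_rows", "kwargs": {
  "translation": [
    [0,0,-0.3],
    [0,0,-0.6],
    [0,0,-0.8],
    [0,0,-0.8],
    [0,0,0]
  ],
  "twist": [
    [0,0,0],
    [0,0,0],
    [0,0,0],
    [0,0,0],
    [0,0,0]
  ],
  "gripper": [-1,-1,-1,-1,-1]
}}

```text
time: 8.2
tool_pos: [0.6303, 0.0393, 0.388]
ee_rot: [-3.141, 0.012, 3.115]
wrist_force: [0.5, -0.0, -0.3]
width: 0.0116
finger_force: 30.0
```

The fingers may have been still closing as the lift began, so I'll check whether the cap is held and how it sits.

```bash
python3 - <<'E'
from h import *
m=robot.camera_model('wrist'); im=save('wrist','w2'); o=robot.get_obs(); print(o['width'],o['wrist_force'],o['tool_pos'])
for n in ['cap','outlet']:
    print(n,[(np.round(x['centre'],4).tolist(),round(x['score'],2)) for x in robot.spot_point(n,'wrist')[:2]])
E
```

```text
0.011988108587809885 [-0.23062568 -0.06624146 -1.09939698] [0.63002724 0.0392896  0.38463957]
cap [([0.6333, 0.039, 0.1706], 0.76)]
outlet [([0.7589, 0.1661, -0.0045], 0.42)]
```

View pics/w2.png

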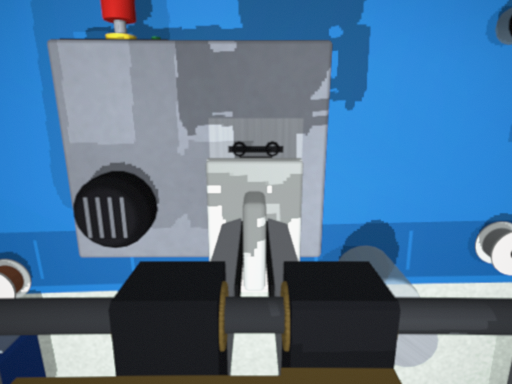

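The cap is held by its fin and the dryer's outlet lugs show at (240,149) and (270,149). I'll set the cap aside at about (0.36, -0.10).

Call:
{"fn": "play_rows", "kwargs": {
  "translation": [
    [0.83,-0.46,0],
    [0.83,-0.46,0],
    [0.83,-0.46,0],
    [0.83,-0.46,0],
    [0.83,-0.46,0],
    [0.83,-0.46,0],
    [0.83,-0.46,0],
    [0.83,-0.46,0]
  ],
  "twist": [
    [0,0,0],
    [0,0,0],
    [0,0,0],
    [0,0,0],
    [0,0,0],
    [0,0,0],
    [0,0,0],
    [0,0,0]
  ],
  "gripper": [-1,-1,-1,-1,-1,-1,-1,-1]
}}

```text
time: 9.15
tool_pos: [0.3585, -0.1009, 0.3782]
ee_rot: [3.14, -0.004, 3.115]
wrist_force: [-0.3, -0.7, -0.2]
width: 0.0119
finger_force: 30.0
```

Call:
{"fn": "play_rows", "kwargs": {
  "translation": [
    [0,0,0.9],
    [0,0,0.9],
    [0,0,0.9],
    [0,0,0.8],
    [0,0,0.4],
    [0,0,0.2],
    [0,0,0.07],
    [0,0,0]
  ],
  "twist": [
    [0,0,0],
    [0,0,0],
    [0,0,0],
    [0,0,0],
    [0,0,0],
    [0,0,0],
    [0,0,0],
    [0,0,0]
  ],
  "gripper": [-1,-1,-1,-1,-1,-1,-1,-1]
}}

```text
time: 9.95
tool_pos: [0.3596, -0.0999, 0.2169]
ee_rot: [3.138, -0.006, 3.115]
wrist_force: [-13.6, 8.7, 32.2]
width: 0.0118
finger_force: 30.0
```

Call:
{"fn": "play_rows", "kwargs": {
  "translation": [
    [0,0,0],
    [0,0,0],
    [0,0,0],
    [0,0,-0.4],
    [0,0,-0.8],
    [0,0,-0.8],
    [0,0,-0.8],
    [0,0,-0.8]
  ],
  "twist": [
    [0,0,0],
    [0,0,0],
    [0,0,0],
    [0,0,0],
    [0,0,0],
    [0,0,0],
    [0,0,0],
    [0,0,0]
  ],
  "gripper": [-0.2,-0.2,-0.2,-0.2,1,1,1,1]
}}

```text
time: 10.75
tool_pos: [0.36, -0.1007, 0.3579]
ee_rot: [3.141, -0.002, 3.115]
wrist_force: [-0.6, -0.5, -0.0]
width: 0.066
finger_force: 0.0
```

Call:
{"fn": "play_rows", "kwargs": {
  "translation": [
    [-0.15,1,0],
    [-0.15,1,0],
    [-0.15,1,0],
    [-0.15,1,0],
    [-0.15,1,0],
    [-0.15,1,0],
    [-0.15,1,0],
    [-0.15,1,0]
  ],
  "twist": [
    [0,0,0],
    [0,0,0],
    [0,0,0],
    [0,0,0],
    [0,0,0],
    [0,0,0],
    [0,0,0],
    [0,0,0]
  ],
  "gripper": [1,1,1,1,1,1,1,1]
}}

```text
time: 11.55
tool_pos: [0.4167, 0.2196, 0.3565]
ee_rot: [-3.14, -0.002, 3.115]
wrist_force: [-0.3, 0.0, 0.1]
width: 0.0938
finger_force: 0.0
```

```bash
cat >> h.py <<'E'
def look(n):
    m=robot.camera_model('wrist'); o=robot.get_obs(); im=robot.snapshot('wrist')
    print('tcp',np.round(o['tool_pos'],4),'yaw',round(o['ee_rot'][2],3))
    return m,im,o
def sig(x): return np.round(x,4).tolist()
def to(o,xy,z,yaw=None):
    "tool-axis units from measured pose to TCP xy,z (world), and twist units to yaw"
    d=np.array([*xy,z])-o['tool_pos']; y=o['ee_rot'][2]
    T=np.array([[np.cos(y),np.sin(y),0],[np.sin(y),-np.cos(y),0],[0,0,-1]])
    tw=None
    if yaw is not None: tw=-(((yaw-y)+np.pi)%(2*np.pi)-np.pi)/.1
    print('units at current yaw',np.round(T@d/.04,3),'twist z',tw and round(tw,3))
    if yaw is not None:
        y=yaw; T=np.array([[np.cos(y),np.sin(y),0],[np.sin(y),-np.cos(y),0],[0,0,-1]]); print('after turn',np.round(T@d/.04,3))
E
python3 - <<'E'
from h import *
m,im,o=look('orange'); cv2.imwrite('pics/w3.png',im[:,:,::-1])
print('cap',[(sig(x['centre']),round(x['score'],2)) for x in robot.spot_point('cap','wrist')[:1]])
for c in ['wrist']:
    print([(sig(x['centre']),round(x['score'],2)) for x in robot.spot_point('basket_orange',c)[:1]])
q=proj('wrist',[.419,.228,.04],m)[0]; u,v=q.astype(int)
hsv=cv2.cvtColor(im[:,:,::-1].copy(),cv2.COLOR_BGR2HSV); print(q,np.median(hsv[v-6:v+7,u-12:u+13].reshape(-1,3),0))
r=rect('wrist',im,*COL['orange'],.04,q,m=m); print(r)
to(o,r[0]/1000,.205,np.pi+np.radians(r[2]))
E
```

```text
tcp [0.4167 0.2196 0.3565] yaw 3.115
cap []
[([0.3881, 0.2205, 0.0015], 0.84)]
[264.19512264 188.00146596] [ 12. 202. 227.]
(array([389.3, 218.6]), array([82.5, 52.8]), -4.8)
units at current yaw [ 0.685 -0.042  3.788] twist z 0.573
after turn [ 0.681 -0.082  3.788]
```

Orange has been knocked about 3 cm aside and is now at (0.389, 0.219). I'll grasp it there.

Call:
{"fn": "play_rows", "kwargs": {
  "translation": [
    [0.68,-0.06,0],
    [0,0,0.9],
    [0,0,0.9],
    [0,0,0.9],
    [0,0,0.7],
    [0,0,0.3],
    [0,0,0.1],
    [0,0,0]
  ],
  "twist": [
    [0,0,0.57],
    [0,0,0],
    [0,0,0],
    [0,0,0],
    [0,0,0],
    [0,0,0],
    [0,0,0],
    [0,0,0]
  ],
  "gripper": [1,1,1,1,1,1,0.8,0.6]
}}

```text
time: 12.5
tool_pos: [0.3899, 0.2157, 0.2062]
ee_rot: [-3.141, 0.0, 3.057]
wrist_force: [0.5, 0.3, 0.1]
width: 0.0813
finger_force: 0.0
```

Call:
{"fn": "play_rows", "kwargs": {
  "translation": [
    [0,0,0],
    [0,0,0],
    [0,0,0],
    [0,0,0],
    [0,0,0],
    [0,0,0],
    [0,0,0]
  ],
  "twist": [
    [0,0,0],
    [0,0,0],
    [0,0,0],
    [0,0,0],
    [0,0,0],
    [0,0,0],
    [0,0,0]
  ],
  "gripper": [-1,-1,-1,-1,-1,-1,-1]
}}

```text
time: 13.2
tool_pos: [0.3901, 0.2165, 0.207]
ee_rot: [3.14, 0.002, 3.058]
wrist_force: [0.3, 0.1, 5.2]
width: 0.056
finger_force: 30.0
```

Call:
{"fn": "play_rows", "kwargs": {
  "translation": [
    [0,0,-0.3],
    [0,0,-0.8],
    [0,0,-0.9],
    [0,0,-0.9],
    [0,0,-0.9],
    [0,0,0]
  ],
  "twist": [
    [0,0,0],
    [0,0,0],
    [0,0,0],
    [0,0,0],
    [0,0,0],
    [0,0,0]
  ],
  "gripper": [-1,-1,-1,-1,-1,-1]
}}

```text
time: 13.8
tool_pos: [0.3904, 0.2165, 0.3637]
ee_rot: [3.137, 0.01, 3.058]
wrist_force: [0.4, 0.6, -0.2]
width: 0.056
finger_force: 30.0
```

```bash
python3 - <<'E'
from h import *
m,im,o=look('orange'); print(o['width'],o['finger_force'],o['ee_rot'])
r=robot.spot_point('basket_orange','wrist'); print([(sig(x['centre']),round(x['score'],2)) for x in r[:1]])
z=o['tool_pos'][2]-.165
print(rect('wrist',im,*COL['orange'],z,(256,200),m=m))
to(o,(.630,.0397),.37,3.115)
cv2.imwrite('pics/w4.png',im[:,:,::-1])
E
```

```text
tcp [0.3904 0.2165 0.3637] yaw 3.058
0.05599684098954958 29.980945587158203 [3.13709489 0.00978372 3.05786067]
[([0.3895, 0.2191, 0.1575], 0.6)]
(array([379.8, 217.7]), array([63.2, 54.5]), -5.0)
units at current yaw [-6.339 -3.903 -0.156] twist z -0.571
after turn [-6.106 -4.259 -0.156]
```

Call:
{"fn": "play_rows", "kwargs": {
  "translation": [
    [0,0,-0.15],
    [-0.87,-0.61,0],
    [-0.87,-0.61,0],
    [-0.87,-0.61,0],
    [-0.87,-0.61,0],
    [-0.87,-0.61,0],
    [-0.87,-0.61,0],
    [-0.87,-0.61,0]
  ],
  "twist": [
    [0,0,-0.57],
    [0,0,0],
    [0,0,0],
    [0,0,0],
    [0,0,0],
    [0,0,0],
    [0,0,0],
    [0,0,0]
  ],
  "gripper": [-1,-1,-1,-1,-1,-1,-1,-1]
}}

```text
time: 14.7
tool_pos: [0.6293, 0.0376, 0.3601]
ee_rot: [-3.142, -0.006, 3.115]
wrist_force: [-0.1, 0.4, -1.7]
width: 0.056
finger_force: 30.0
```

Call:
{"fn": "play_rows", "kwargs": {
  "translation": [
    [0,0,0.5],
    [0,0,0.7],
    [0,0,0.5],
    [0,0,0],
    [0,0,0]
  ],
  "twist": [
    [0,0,0],
    [0,0,0],
    [0,0,0],
    [0,0,0],
    [0,0,0]
  ],
  "gripper": [-1,-1,-1,-1,-1]
}}

```text
time: 15.2
tool_pos: [0.628, 0.0389, 0.2936]
ee_rot: [-3.141, -0.005, 3.115]
wrist_force: [0.0, -0.3, -0.8]
width: 0.0555
finger_force: 30.0
```

```bash
python3 - <<'E'
from h import *
m,im,o=look('orange'); print(o['width'],o['finger_force'],o['ee_rot'],o['wrist_force'])
r=robot.spot_point('basket_orange','wrist'); print([(sig(x['centre']),round(x['score'],2)) for x in r[:1]])
r=rect('wrist',im,*COL['orange'],o['tool_pos'][2]-.165,(256,200),m=m); print(r)
to(o,(.630,.0397),.27,3.115)
E
```

```text
tcp [0.628  0.0389 0.2936] yaw 3.115
0.055467273101398006 29.980815052986145 [-3.14145458 -0.00468305  3.11483126] [ 0.04266417 -0.25270275 -0.77511444]
[([0.6212, 0.0412, 0.0873], 0.92)]
(array([614.5,  38.8]), array([63.8, 54.6]), -1.7)
units at current yaw [-0.048  0.021  0.59 ] twist z -0.002
after turn [-0.048  0.021  0.59 ]
```

Call:
{"fn": "play_rows", "kwargs": {
  "translation": [
    [-0.12,0.02,0],
    [0,0,0.2],
    [0,0,0.2],
    [0,0,0.12],
    [0,0,0.06],
    [0,0,0],
    [0,0,0]
  ],
  "twist": [
    [0,0,0],
    [0,0,0],
    [0,0,0],
    [0,0,0],
    [0,0,0],
    [0,0,0],
    [0,0,0]
  ],
  "gripper": [-1,-1,-1,-1,-1,-1,-1]
}}

```text
time: 16.0
tool_pos: [0.6334, 0.0396, 0.2726]
ee_rot: [-3.142, 0.0, 3.115]
wrist_force: [0.2, 0.0, -1.3]
width: 0.0555
finger_force: 30.0
```

Call:
{"fn": "play_rows", "kwargs": {
  "translation": [
    [0,0,0.05],
    [0,0,0],
    [0,0,0],
    [0,0,0],
    [0,0,0],
    [0,0,-0.5],
    [0,0,-0.9],
    [0,0,-0.9]
  ],
  "twist": [
    [0,0,0],
    [0,0,0],
    [0,0,0],
    [0,0,0],
    [0,0,0],
    [0,0,0],
    [0,0,0],
    [0,0,0]
  ],
  "gripper": [-1,-1,0.6,0.6,0.6,0.6,1,1]
}}

```text
time: 16.8
tool_pos: [0.6333, 0.0396, 0.3623]
ee_rot: [-3.141, -0.003, 3.115]
wrist_force: [0.2, -0.1, -0.1]
width: 0.088
finger_force: 0.0
```

Call:
{"fn": "play_rows", "kwargs": {
  "translation": [
    [0,0,-0.6],
    [0,0,-0.4],
    [0,0,0]
  ],
  "twist": [
    [0,0,0],
    [0,0,0],
    [0,0,0]
  ],
  "gripper": [1,1,1]
}}

```text
time: 17.1
tool_pos: [0.6336, 0.0396, 0.4061]
ee_rot: [-3.141, 0.007, 3.115]
wrist_force: [-0.5, 0.2, 0.4]
width: 0.0942
finger_force: 0.0
```

```bash
python3 - <<'E'
from h import *
m,im,o=look('orange'); cv2.imwrite('pics/w5.png',im[:,:,::-1])
r=rect('wrist',im,*COL['orange'],.105,(256,190),m=m); print(r)
r=rect('wrist',im,*COL['orange'],.110,(256,190),m=m); print(r)
s=save('scene','s5'); d=save('side','d5')
for n in ['basket_orange','basket_yellow','basket_blue','cap']:
  for c in ['scene','side']: print(n,c,[(sig(x['centre']),round(x['score'],2)) for x in robot.spot_point(n,c)[:1]])
a=cv2.resize(im[110:290,150:360][:,:,::-1],None,fx=2,fy=2); b=cv2.resize(s[120:300,150:360][:,:,::-1],None,fx=2,fy=2)
cv2.imwrite('pics/c5.png',np.hstack([a,b])[:,:800])
E
```

```text
tcp [0.6336 0.0396 0.4061] yaw 3.115
(array([631. ,  39.1]), array([82.7, 54.4]), -1.8)
(array([629.8,  39.1]), array([81.3, 53.5]), -1.8)
basket_orange scene [([0.6296, 0.0433, 0.0642], 0.92)]
basket_orange side [([0.6368, 0.0413, 0.0635], 0.91)]
basket_yellow scene [([0.3992, 0.383, -0.0003], 0.55)]
basket_yellow side [([0.4014, 0.3806, 0.0008], 0.89)]
basket_blue scene [([0.5674, 0.3585, 0.0013], 0.56)]
basket_blue side [([0.5732, 0.3611, 0.0022], 0.9)]
cap scene [([0.3573, -0.1018, 0.0012], 0.96)]
cap side [([0.3583, -0.0981, -0.0021], 0.79)]
```

View pics/c5.png

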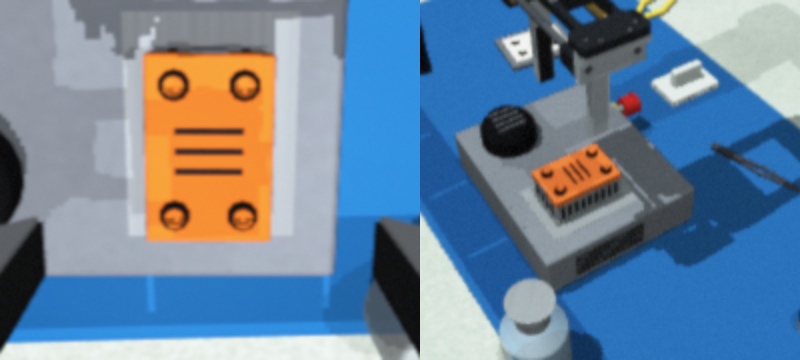

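The crop shows orange sitting flat and square on the outlet, with all four lugs visible. It reads as z 0.065, so it is locked. The cap lies on the bench. Next is blue.

Call:
{"fn": "play_rows", "kwargs": {
  "translation": [
    [0.23,1,0],
    [0.23,1,0.1],
    [0.23,1,0.2],
    [0.23,1,0.2],
    [0.23,1,0.2],
    [0.23,1,0.2],
    [0.23,1,0.2],
    [0.2,0.9,0]
  ],
  "twist": [
    [0,0,0],
    [0,0,0],
    [0,0,0],
    [0,0,0],
    [0,0,0],
    [0,0,0],
    [0,0,0],
    [0,0,0]
  ],
  "gripper": [1,1,1,1,1,1,1,1]
}}

```text
time: 18.45
tool_pos: [0.5686, 0.3592, 0.3569]
ee_rot: [-3.14, -0.002, 3.115]
wrist_force: [0.5, 0.3, -0.0]
width: 0.0936
finger_force: 0.0
```

```bash
python3 - <<'E'
from h import *
m,im,o=look('blue'); cv2.imwrite('pics/w6.png',im[:,:,::-1])
b=[(sig(x['centre']),round(x['score'],2)) for x in robot.spot_point('basket_blue','wrist')[:1]];print(b)
p=b[0][0] if b else [.57,.361,0]
q=proj('wrist',[p[0],p[1],.04],m)[0]; u,v=q.astype(int)
hsv=cv2.cvtColor(im[:,:,::-1].copy(),cv2.COLOR_BGR2HSV); print(q,np.median(hsv[v-8:v+9,u-12:u+13].reshape(-1,3),0), hsv[v,::40].tolist())
r=rect('wrist',im,(112,100,60),(125,255,255),.04,q,m=m); print(r)
to(o,r[0]/1000,.205,np.pi+np.radians(r[2]))
E
```

```text
tcp [0.5686 0.3592 0.3569] yaw 3.115
[([0.5709, 0.3565, 0.0021], 0.6)]
[252.03913268 188.53418555] [110. 199. 198.] [[111, 29, 61], [104, 204, 195], [104, 204, 195], [104, 202, 198], [104, 200, 201], [104, 199, 224], [115, 93, 63], [110, 198, 228], [104, 200, 224], [104, 201, 222], [104, 202, 221], [69, 8, 233], [64, 7, 240]]
NoneTraceback (most recent call last):
  File "<stdin>", line 8, in <module>
TypeError: 'NoneType' object is not subscriptable
```

Lid hue is 110 against 104 for the mat, so I'll adjust the mask.

```bash
sed -i "s/'blue':((112,150,120),(125,255,255))/'blue':((108,150,60),(125,255,255))/" h.py; python3 - <<'E'
from h import *
m=robot.camera_model('wrist');o=robot.get_obs()
im=cv2.imread('pics/w6.png')[:,:,::-1]
for lo in (107,108,109):
    r=rect('wrist',im,(lo,150,60),(125,255,255),.04,(252,188),m=m); print(r)
to(o,r[0]/1000,.205,np.pi+np.radians(r[2]))
E
```

```text
(array([570.3, 360.2]), array([84.6, 56.4]), -5.3)
(array([570.3, 360.1]), array([84.5, 55.1]), -5.4)
(array([570.3, 360.1]), array([84.5, 54.2]), -5.6)
units at current yaw [-0.066 -0.04   3.814] twist z 0.77
after turn [-0.068 -0.035  3.814]
```

Call:
{"fn": "play_rows", "kwargs": {
  "translation": [
    [-0.08,-0.03,0],
    [0,0,0.9],
    [0,0,0.9],
    [0,0,0.9],
    [0,0,0.7],
    [0,0,0.3],
    [0,0,0.1],
    [0,0,0]
  ],
  "twist": [
    [0,0,0.73],
    [0,0,0],
    [0,0,0],
    [0,0,0],
    [0,0,0],
    [0,0,0],
    [0,0,0],
    [0,0,0]
  ],
  "gripper": [1,1,1,1,1,1,0.8,0.6]
}}

```text
time: 19.35
tool_pos: [0.5731, 0.3559, 0.2074]
ee_rot: [3.141, 0.001, 3.041]
wrist_force: [-0.2, -0.1, 1.4]
width: 0.0817
finger_force: 0.0
```

Call:
{"fn": "play_rows", "kwargs": {
  "translation": [
    [0,0,0],
    [0,0,0],
    [0,0,0],
    [0,0,0],
    [0,0,0],
    [0,0,0],
    [0,0,0]
  ],
  "twist": [
    [0,0,0],
    [0,0,0],
    [0,0,0],
    [0,0,0],
    [0,0,0],
    [0,0,0],
    [0,0,0]
  ],
  "gripper": [-1,-1,-1,-1,-1,-1,-1]
}}

```text
time: 20.05
tool_pos: [0.573, 0.3562, 0.2082]
ee_rot: [3.141, 0.002, 3.042]
wrist_force: [-0.3, -0.0, 6.0]
width: 0.0555
finger_force: 30.0
```

Call:
{"fn": "play_rows", "kwargs": {
  "translation": [
    [0,0,-0.3],
    [0,0,-0.8],
    [0,0,-0.9],
    [0,0,-0.9],
    [0,0,-0.9],
    [0,0,-0.9],
    [0,0,0]
  ],
  "twist": [
    [0,0,-0.73],
    [0,0,0],
    [0,0,0],
    [0,0,0],
    [0,0,0],
    [0,0,0],
    [0,0,0]
  ],
  "gripper": [-1,-1,-1,-1,-1,-1,-1]
}}

```text
time: 20.75
tool_pos: [0.5728, 0.3564, 0.4011]
ee_rot: [3.136, 0.01, 3.115]
wrist_force: [1.0, -0.0, -0.8]
width: 0.0556
finger_force: 30.0
```

```bash
cat >> h.py <<'E'
def held(col,target,zt,h=.165):
    m,im,o=look(col); print('w',round(o['width'],4),'ff',round(o['finger_force'],1),'rpy',np.round(o['ee_rot'],4),'f',np.round(o['wrist_force'],1))
    print([(sig(x['centre']),round(x['score'],2)) for x in robot.spot_point('basket_'+col,'wrist')[:1]])
    r=rect('wrist',im,*COL[col],o['tool_pos'][2]-h,(256,200),m=m); print(r)
    if r is not None: print('basket centre from front edge',np.round([r[0][0]-r[1][0]/2+42, r[0][1]],1))
    to(o,target,zt,3.115); return m,im,o
E
python3 - <<'E'
from h import *
held('blue',(.6326,.0395),.40)
E
```

```text
tcp [0.5728 0.3564 0.4011] yaw 3.115
w 0.0556 ff 30.0 rpy [3.1361 0.0096 3.115 ] f [ 1.  -0.  -0.8]
[([0.5721, 0.3582, 0.197], 0.62)]
(array([561.5, 357.3]), array([64.6, 54.8]), -1.6)
basket centre from front edge [571.2 357.3]
units at current yaw [-1.704 -7.88   0.028] twist z -0.0
after turn [-1.704 -7.88   0.028]
```

Call:
{"fn": "play_rows", "kwargs": {
  "translation": [
    [-0.21,-0.98,0],
    [-0.21,-0.98,0],
    [-0.21,-0.98,0],
    [-0.21,-0.98,0],
    [-0.21,-0.98,0],
    [-0.21,-0.98,0],
    [-0.21,-0.98,0],
    [-0.21,-0.98,0]
  ],
  "twist": [
    [0,0,0],
    [0,0,0],
    [0,0,0],
    [0,0,0],
    [0,0,0],
    [0,0,0],
    [0,0,0],
    [0,0,0]
  ],
  "gripper": [-1,-1,-1,-1,-1,-1,-1,-1]
}}

```text
time: 21.65
tool_pos: [0.6312, 0.0393, 0.3902]
ee_rot: [3.141, -0.007, 3.115]
wrist_force: [0.9, -0.4, -2.7]
width: 0.0558
finger_force: 30.0
```

Call:
{"fn": "play_rows", "kwargs": {
  "translation": [
    [0,0,0.4],
    [0,0,0.6],
    [0,0,0.5],
    [0,0,0.1],
    [0,0,0],
    [0,0,0]
  ],
  "twist": [
    [0,0,0],
    [0,0,0],
    [0,0,0],
    [0,0,0],
    [0,0,0],
    [0,0,0]
  ],
  "gripper": [-1,-1,-1,-1,-1,-1]
}}

```text
time: 22.25
tool_pos: [0.6314, 0.041, 0.3305]
ee_rot: [-3.142, -0.0, 3.115]
wrist_force: [-0.5, 1.0, -1.3]
width: 0.056
finger_force: 30.0
```

```bash
python3 - <<'E'
from h import *
held('blue',(.6326,.0395),.312)
E
```

```text
tcp [0.6314 0.041  0.3305] yaw 3.115
w 0.056 ff 30.0 rpy [-3.1416e+00 -4.0000e-04  3.1150e+00] f [-0.5  1.  -1.3]
[([0.6259, 0.0402, 0.123], 0.94)]
(array([618.4,  40.8]), array([64.3, 54.8]), -1.5)
basket centre from front edge [628.2  40.8]
units at current yaw [-0.03  -0.037  0.462] twist z 0.0
after turn [-0.03  -0.037  0.462]
```

Call:
{"fn": "play_rows", "kwargs": {
  "translation": [
    [-0.06,-0.03,0],
    [0,0,0.15],
    [0,0,0.15],
    [0,0,0.12],
    [0,0,0.08],
    [0,0,0],
    [0,0,0]
  ],
  "twist": [
    [0,0,0],
    [0,0,0],
    [0,0,0],
    [0,0,0],
    [0,0,0],
    [0,0,0],
    [0,0,0]
  ],
  "gripper": [-1,-1,-1,-1,-1,-1,-1]
}}

```text
time: 23.05
tool_pos: [0.6334, 0.0396, 0.313]
ee_rot: [-3.141, 0.001, 3.115]
wrist_force: [-3.7, 0.2, 7.4]
width: 0.0557
finger_force: 30.0
```

Call:
{"fn": "play_rows", "kwargs": {
  "translation": [
    [0,0,0],
    [0,0,0],
    [0,0,0],
    [0,0,0],
    [0,0,-0.4],
    [0,0,-0.8],
    [0,0,-0.9],
    [0,0,-0.6]
  ],
  "twist": [
    [0,0,0],
    [0,0,0],
    [0,0,0],
    [0,0,0],
    [0,0,0],
    [0,0,0],
    [0,0,0],
    [0,0,0]
  ],
  "gripper": [0.6,0.6,0.6,0.6,0.6,1,1,1]
}}

```text
time: 23.85
tool_pos: [0.6338, 0.0396, 0.4213]
ee_rot: [-3.142, 0.003, 3.115]
wrist_force: [1.4, 0.3, 0.0]
width: 0.0933
finger_force: 0.0
```

```bash
python3 - <<'E'
from h import *
m,im,o=look('blue')
print('blue wrist',rect('wrist',im,*COL['blue'],.145,(256,190),m=m))
print([(sig(x['centre']),round(x['score'],2)) for x in robot.spot_point('basket_blue','wrist')[:1]])
s=robot.snapshot('side'); 
for n in ['basket_blue','basket_orange','basket_yellow']: print(n,[(sig(x['centre']),round(x['score'],2)) for x in robot.spot_point(n,'side')[:1]])
to(o,(.401,.382),.36)
E
```

```text
tcp [0.6338 0.0396 0.4213] yaw 3.115
blue wrist (array([631.,  39.]), array([84.3, 54.4]), -1.5)
[([0.6298, 0.0375, 0.1102], 0.92)]
basket_blue [([0.6314, 0.0444, 0.1074], 0.93)]
basket_orange [([0.6353, 0.0409, 0.0657], 0.87)]
basket_yellow [([0.4026, 0.3791, 0.0017], 0.71)]
units at current yaw [6.047 8.402 1.532] twist z None
```

Call:
{"fn": "play_rows", "kwargs": {
  "translation": [
    [0.67,0.93,0],
    [0.67,0.93,0],
    [0.67,0.93,0],
    [0.67,0.93,0.2],
    [0.67,0.93,0.3],
    [0.67,0.93,0.3],
    [0.67,0.93,0.3],
    [0.67,0.93,0.2]
  ],
  "twist": [
    [0,0,0],
    [0,0,0],
    [0,0,0],
    [0,0,0],
    [0,0,0],
    [0,0,0.6],
    [0,0,0.6],
    [0,0,0.6]
  ],
  "gripper": [1,1,1,1,1,1,1,1]
}}

```text
time: 24.95
tool_pos: [0.4326, 0.3481, 0.3632]
ee_rot: [-3.138, -0.004, 2.932]
wrist_force: [-0.2, -0.4, 0.6]
width: 0.0942
finger_force: 0.0
```

Call:
{"fn": "play_rows", "kwargs": {
  "translation": [
    [0.67,0.9,0.2],
    [0,0,0]
  ],
  "twist": [
    [0,0,0],
    [0,0,0]
  ],
  "gripper": [1,1]
}}

```text
time: 25.15
tool_pos: [0.4124, 0.3913, 0.3543]
ee_rot: [-3.138, -0.006, 2.942]
wrist_force: [0.4, -0.1, -0.5]
width: 0.0942
finger_force: 0.0
```

```bash
python3 - <<'E'
from h import *
m,im,o=look('yellow'); cv2.imwrite('pics/w7.png',im[:,:,::-1])
b=[(sig(x['centre']),round(x['score'],2)) for x in robot.spot_point('basket_yellow','wrist')[:1]];print(b)
p=b[0][0] if b else [.401,.382,0]
q=proj('wrist',[p[0],p[1],.04],m)[0]; u,v=q.astype(int)
hsv=cv2.cvtColor(im[:,:,::-1].copy(),cv2.COLOR_BGR2HSV); print(q,np.median(hsv[v-8:v+9,u-12:u+13].reshape(-1,3),0))
r=rect('wrist',im,*COL['yellow'],.04,q,m=m); print(r)
if r is not None: to(o,r[0]/1000,.205,np.pi+np.radians(r[2]))
E
```

```text
tcp [0.4124 0.3913 0.3543] yaw 2.942
[([0.3968, 0.382, 0.0002], 0.61)]
[242.14989173 173.31159424] [ 27. 175. 227.]
(array([401. , 379.3]), array([83. , 53.8]), -10.8)
units at current yaw [ 0.219 -0.35   3.733] twist z -0.114
after turn [ 0.223 -0.348  3.733]
```

Call:
{"fn": "play_rows", "kwargs": {
  "translation": [
    [0.22,-0.34,0],
    [0,0,0.9],
    [0,0,0.9],
    [0,0,0.9],
    [0,0,0.6],
    [0,0,0.3],
    [0,0,0.1],
    [0,0,0]
  ],
  "twist": [
    [0,0,-0.11],
    [0,0,0],
    [0,0,0],
    [0,0,0],
    [0,0,0],
    [0,0,0],
    [0,0,0],
    [0,0,0]
  ],
  "gripper": [1,1,1,1,1,1,0.8,0.6]
}}

```text
time: 26.05
tool_pos: [0.4049, 0.3758, 0.211]
ee_rot: [3.141, 0.0, 2.945]
wrist_force: [0.5, 0.1, -0.4]
width: 0.0812
finger_force: 0.0
```

Call:
{"fn": "play_rows", "kwargs": {
  "translation": [
    [0,0,0],
    [0,0,0],
    [0,0,0],
    [0,0,0],
    [0,0,0],
    [0,0,0],
    [0,0,0]
  ],
  "twist": [
    [0,0,0],
    [0,0,0],
    [0,0,0],
    [0,0,0],
    [0,0,0],
    [0,0,0],
    [0,0,0]
  ],
  "gripper": [-1,-1,-1,-1,-1,-1,-1]
}}

```text
time: 26.75
tool_pos: [0.4047, 0.3769, 0.212]
ee_rot: [3.139, 0.002, 2.946]
wrist_force: [0.3, 1.8, 6.9]
width: 0.0559
finger_force: 30.0
```

Call:
{"fn": "play_rows", "kwargs": {
  "translation": [
    [0,0,-0.3],
    [0,0,-0.8],
    [0,0,-0.9],
    [0,0,-0.9],
    [0,0,-0.9],
    [0,0,-0.9],
    [0,0,-0.9],
    [0,0,-0.3]
  ],
  "twist": [
    [0,0,0],
    [0,0,0],
    [0,0,-0.55],
    [0,0,-0.55],
    [0,0,-0.52],
    [0,0,0],
    [0,0,0],
    [0,0,0]
  ],
  "gripper": [-1,-1,-1,-1,-1,-1,-1,-1]
}}

```text
time: 27.55
tool_pos: [0.404, 0.3761, 0.4509]
ee_rot: [3.138, 0.005, 3.108]
wrist_force: [1.0, 0.1, -2.1]
width: 0.0558
finger_force: 30.0
```

```bash
python3 - <<'E'
from h import *
held('yellow',(.633,.0395),.44)
E
```

```text
tcp [0.404  0.3761 0.4509] yaw 3.108
w 0.0558 ff 30.0 rpy [3.1385 0.0046 3.1077] f [ 1.   0.1 -2.1]
[([0.3985, 0.3808, 0.2384], 0.97)]
(array([390.5, 376.7]), array([67.1, 52.5]), -2.0)
basket centre from front edge [399.  376.7]
units at current yaw [-6.007 -8.216  0.272] twist z -0.073
after turn [-5.947 -8.26   0.272]
```

Call:
{"fn": "play_rows", "kwargs": {
  "translation": [
    [-0.67,-0.92,0],
    [-0.67,-0.92,0],
    [-0.67,-0.92,0],
    [-0.67,-0.92,0],
    [-0.67,-0.92,0],
    [-0.67,-0.92,0],
    [-0.67,-0.92,0],
    [-0.67,-0.92,0]
  ],
  "twist": [
    [0,0,-0.07],
    [0,0,0],
    [0,0,0],
    [0,0,0],
    [0,0,0],
    [0,0,0],
    [0,0,0],
    [0,0,0]
  ],
  "gripper": [-1,-1,-1,-1,-1,-1,-1,-1]
}}

```text
time: 28.45
tool_pos: [0.6111, 0.0744, 0.4426]
ee_rot: [-3.141, -0.007, 3.115]
wrist_force: [0.4, 1.5, -1.7]
width: 0.0558
finger_force: 30.0
```

Call:
{"fn": "play_rows", "kwargs": {
  "translation": [
    [-0.6,-0.85,0],
    [0,0,0.4],
    [0,0,0.6],
    [0,0,0.6],
    [0,0,0.2],
    [0,0,0],
    [0,0,0]
  ],
  "twist": [
    [0,0,0],
    [0,0,0],
    [0,0,0],
    [0,0,0],
    [0,0,0],
    [0,0,0],
    [0,0,0]
  ],
  "gripper": [-1,-1,-1,-1,-1,-1,-1]
}}

```text
time: 29.15
tool_pos: [0.6335, 0.0416, 0.3744]
ee_rot: [-3.141, -0.001, 3.115]
wrist_force: [1.2, 0.3, -1.2]
width: 0.0558
finger_force: 30.0
```

```bash
python3 - <<'E'
from h import *
held('yellow',(.633,.0395),.357,.172)
E
```

```text
tcp [0.6335 0.0416 0.3744] yaw 3.115
w 0.0558 ff 30.0 rpy [-3.1414e+00 -8.0000e-04  3.1150e+00] f [ 1.2  0.3 -1.2]
[([0.6282, 0.043, 0.1611], 0.55)]
(array([621.8,  41.4]), array([70.2, 55.2]), -1.5)
basket centre from front edge [628.7  41.4]
units at current yaw [ 0.01  -0.053  0.436] twist z -0.0
after turn [ 0.01  -0.053  0.436]
```

Shift +2 mm in x and −2 mm in y, then lower.

Call:
{"fn": "play_rows", "kwargs": {
  "translation": [
    [-0.06,-0.05,0],
    [0,0,0.15],
    [0,0,0.15],
    [0,0,0.1],
    [0,0,0.06],
    [0,0,0],
    [0,0,0]
  ],
  "twist": [
    [0,0,0],
    [0,0,0],
    [0,0,0],
    [0,0,0],
    [0,0,0],
    [0,0,0],
    [0,0,0]
  ],
  "gripper": [-1,-1,-1,-1,-1,-1,-1]
}}

```text
time: 29.95
tool_pos: [0.6356, 0.0395, 0.3571]
ee_rot: [3.142, 0.0, 3.115]
wrist_force: [-2.9, 0.8, 3.5]
width: 0.0561
finger_force: 30.0
```

Call:
{"fn": "play_rows", "kwargs": {
  "translation": [
    [0,0,0],
    [0,0,0],
    [0,0,0],
    [0,0,0],
    [0,0,-0.4],
    [0,0,-0.8],
    [0,0,-0.8],
    [0,0,-0.6]
  ],
  "twist": [
    [0,0,0],
    [0,0,0],
    [0,0,0],
    [0,0,0],
    [0,0,0],
    [0,0,0],
    [0,0,0],
    [0,0,0]
  ],
  "gripper": [0.6,0.6,0.6,0.6,0.6,1,1,1]
}}

```text
time: 30.75
tool_pos: [0.6357, 0.0394, 0.4625]
ee_rot: [-3.141, 0.002, 3.115]
wrist_force: [-0.5, -0.8, -0.3]
width: 0.0935
finger_force: 0.0
```

```bash
python3 - <<'E'
from h import *
m,im,o=look('y'); 
print('yellow wrist',rect('wrist',im,*COL['yellow'],.185,(256,190),m=m))
s=save('side','d8')
for n in ['basket_yellow','basket_blue','basket_orange','knob_grip']: print(n,[(sig(x['centre']),round(x['score'],2)) for x in robot.spot_point(n,'side')[:1]])
cv2.imwrite('pics/c8.png',cv2.resize(s[90:260,150:350][:,:,::-1],None,fx=3,fy=3,interpolation=cv2.INTER_CUBIC))
to(o,(.477,-.0755),.36)
E
```

```text
tcp [0.6357 0.0394 0.4625] yaw 3.115
yellow wrist (array([630.5,  39. ]), array([82.7, 54.6]), -1.5)
basket_yellow [([0.6342, 0.0376, 0.1448], 0.6)]
basket_blue [([0.6328, 0.0448, 0.1048], 0.7)]
basket_orange [([0.6358, 0.0416, 0.0668], 0.69)]
knob_grip [([0.478, -0.0734, 0.044], 0.67)]
units at current yaw [ 3.89  -2.978  2.562] twist z None
```

View pics/c8.png

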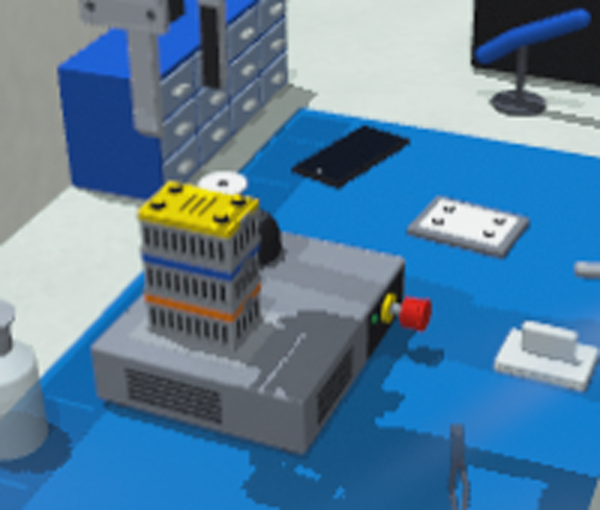

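The crop shows three baskets stacked flush on the outlet (yellow, blue, orange at crop (200,270)), with no gaps or tilt, and the cap flat on the bench. Now the knob.

Call:
{"fn": "play_rows", "kwargs": {
  "translation": [
    [0.78,-0.6,0],
    [0.78,-0.6,0],
    [0.78,-0.6,0],
    [0.78,-0.6,0.5],
    [0.77,-0.58,0.8],
    [0,0,0.8],
    [0,0,0.4],
    [0,0,0]
  ],
  "twist": [
    [0,0,0],
    [0,0,0],
    [0,0,0],
    [0,0,0],
    [0,0,0],
    [0,0,0],
    [0,0,0],
    [0,0,0]
  ],
  "gripper": [1,1,1,1,1,1,1,1]
}}

```text
time: 31.85
tool_pos: [0.4757, -0.0754, 0.3552]
ee_rot: [3.139, -0.01, 3.114]
wrist_force: [-0.9, -0.6, -0.3]
width: 0.094
finger_force: 0.0
```

```bash
python3 - <<'E'
from h import *
m,im,o=look('k'); cv2.imwrite('pics/w9.png',im[:,:,::-1])
print([(sig(x['centre']),round(x['score'],2)) for x in robot.spot_point('knob_grip','wrist')[:1]])
q=proj('wrist',[.477,-.0755,.05],m)[0];print(q)
r=rect('wrist',im,(0,150,60),(8,255,255),.05,q,m=m);print(r)
hsv=cv2.cvtColor(im[:,:,::-1].copy(),cv2.COLOR_BGR2HSV); k=cv2.inRange(hsv,np.array((0,150,60)),np.array((8,255,255)))
ys,xs=np.nonzero(k); print(xs.min(),xs.max(),ys.min(),ys.max())
# left/right silhouette at z=.042
for u in (xs.min(),xs.max()): print(ray('wrist',(u,ys.mean()),.045,m).round(4))
for v in (ys.min(),ys.max()): print([ray('wrist',(xs.mean(),v),z,m).round(4)[0] for z in (.042,.056)])
to(o,(.478,-.0755),.222)
E
```

```text
tcp [ 0.4757 -0.0754  0.3552] yaw 3.114
[([0.4823, -0.0723, 0.0423], 0.8)]
[253.72488852 192.87509265]
(array([476.8, -76.1]), array([26.3, 24.6]), 88.4)
238 268 179 206
[ 0.4772 -0.0896  0.045 ]
[ 0.478  -0.0627  0.045 ]
[np.float64(0.4661), np.float64(0.4632)]
[np.float64(0.4914), np.float64(0.4873)]
units at current yaw [-0.058  0.     3.33 ] twist z None
```

Call:
{"fn": "play_rows", "kwargs": {
  "translation": [
    [-0.06,0,0.6],
    [0,0,0.9],
    [0,0,0.9],
    [0,0,0.6],
    [0,0,0.25],
    [0,0,0.08],
    [0,0,0]
  ],
  "twist": [
    [0,0,0],
    [0,0,0],
    [0,0,0],
    [0,0,0],
    [0,0,0],
    [0,0,0],
    [0,0,0]
  ],
  "gripper": [0.6,0.3,0.3,0.3,0.3,0.3,0.3]
}}

```text
time: 32.65
tool_pos: [0.4803, -0.0757, 0.2284]
ee_rot: [-3.141, 0.002, 3.115]
wrist_force: [-0.2, -0.4, 0.3]
width: 0.061
finger_force: 0.0
```

Call:
{"fn": "play_rows", "kwargs": {
  "translation": [
    [0,0,0],
    [0,0,0],
    [0,0,0],
    [0,0,0],
    [0,0,0],
    [0,0,0],
    [0,0,0]
  ],
  "twist": [
    [0,0,0],
    [0,0,0],
    [0,0,0],
    [0,0,0],
    [0,0,0],
    [0,0,0],
    [0,0,0]
  ],
  "gripper": [-1,-1,-1,-1,-1,-1,-1]
}}

```text
time: 33.35
tool_pos: [0.4797, -0.0756, 0.2275]
ee_rot: [-3.141, 0.001, 3.115]
wrist_force: [-0.7, 0.5, 1.9]
width: 0.0271
finger_force: 30.4
```

Call:
{"fn": "play_rows", "kwargs": {
  "translation": [
    [0.1,0,0],
    [0.1,0,0],
    [0.1,0,0],
    [0.1,0,0],
    [0,0,0],
    [0,0,0]
  ],
  "twist": [
    [0,0,0],
    [0,0,0],
    [0,0,0],
    [0,0,0],
    [0,0,0],
    [0,0,0]
  ],
  "gripper": [-1,-1,-1,-1,-1,-1]
}}

```text
time: 33.95
tool_pos: [0.4645, -0.0752, 0.2275]
ee_rot: [-3.141, 0.006, 3.115]
wrist_force: [7.8, 0.5, -2.3]
width: 0.0273
finger_force: 30.4
```

```bash
python3 - <<'E'
from h import *
m,im,o=look('k'); s=save('side','d10'); w=save('scene','s10')
for c in ('side','scene'): print([(sig(x['centre']),round(x['score'],2)) for x in robot.spot_point('knob_grip',c)[:1]])
a=cv2.resize(s[150:230,230:330][:,:,::-1],None,fx=4,fy=4); b=cv2.resize(w[130:210,210:310][:,:,::-1],None,fx=4,fy=4)
cv2.imwrite('pics/c10.png',np.hstack([a,b]))
E
```

```text
tcp [ 0.4645 -0.0752  0.2275] yaw 3.115
[([0.4648, -0.0704, 0.0396], 0.63)]
[([0.4659, -0.0727, 0.0389], 0.54)]
```

View pics/c10.png

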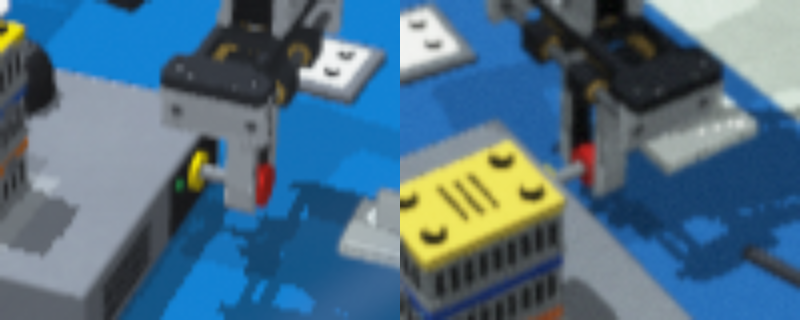

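The picture shows the knob gripped with its stem visibly longer, at x≈0.465, so it is out. I'll let the blower run for about 6 s while holding.

Call:
{"fn": "play_rows", "kwargs": {
  "translation": [
    [0,0,0],
    [0,0,0],
    [0,0,0],
    [0,0,0],
    [0,0,0],
    [0,0,0],
    [0,0,0],
    [0,0,0]
  ],
  "twist": [
    [0,0,0],
    [0,0,0],
    [0,0,0],
    [0,0,0],
    [0,0,0],
    [0,0,0],
    [0,0,0],
    [0,0,0]
  ],
  "gripper": [-1,-1,-1,-1,-1,-1,-1,-1]
}}

```text
time: 35.0
tool_pos: [0.4645, -0.0752, 0.2275]
ee_rot: [-3.141, 0.006, 3.115]
wrist_force: [6.4, -0.2, -2.1]
width: 0.0274
finger_force: 30.4
```

Call:
{"fn": "play_rows", "kwargs": {
  "translation": [
    [0,0,0],
    [0,0,0],
    [0,0,0],
    [0,0,0],
    [0,0,0],
    [0,0,0],
    [0,0,0],
    [0,0,0]
  ],
  "twist": [
    [0,0,0],
    [0,0,0],
    [0,0,0],
    [0,0,0],
    [0,0,0],
    [0,0,0],
    [0,0,0],
    [0,0,0]
  ],
  "gripper": [-1,-1,-1,-1,-1,-1,-1,-1]
}}

```text
time: 35.8
tool_pos: [0.4645, -0.0752, 0.2275]
ee_rot: [-3.141, 0.006, 3.115]
wrist_force: [7.6, 0.5, -2.0]
width: 0.0271
finger_force: 30.4
```

Call:
{"fn": "play_rows", "kwargs": {
  "translation": [
    [0,0,0],
    [0,0,0],
    [0,0,0],
    [0,0,0],
    [0,0,0],
    [0,0,0],
    [0,0,0],
    [0,0,0]
  ],
  "twist": [
    [0,0,0],
    [0,0,0],
    [0,0,0],
    [0,0,0],
    [0,0,0],
    [0,0,0],
    [0,0,0],
    [0,0,0]
  ],
  "gripper": [-1,-1,-1,-1,-1,-1,-1,-1]
}}

```text
time: 36.6
tool_pos: [0.4646, -0.0752, 0.2276]
ee_rot: [-3.141, 0.006, 3.115]
wrist_force: [6.2, 0.6, -2.4]
width: 0.0271
finger_force: 30.4
```

Call:
{"fn": "play_rows", "kwargs": {
  "translation": [
    [0,0,0],
    [0,0,0],
    [0,0,0],
    [0,0,0],
    [0,0,0],
    [0,0,0],
    [0,0,0],
    [0,0,0]
  ],
  "twist": [
    [0,0,0],
    [0,0,0],
    [0,0,0],
    [0,0,0],
    [0,0,0],
    [0,0,0],
    [0,0,0],
    [0,0,0]
  ],
  "gripper": [-1,-1,-1,-1,-1,-1,-1,-1]
}}

```text
time: 37.4
tool_pos: [0.4645, -0.0752, 0.2275]
ee_rot: [-3.141, 0.006, 3.115]
wrist_force: [6.4, 0.1, -2.5]
width: 0.0273
finger_force: 30.4
```

Call:
{"fn": "play_rows", "kwargs": {
  "translation": [
    [0,0,0],
    [0,0,0],
    [0,0,0],
    [0,0,0],
    [0,0,0],
    [0,0,0],
    [0,0,0],
    [0,0,0]
  ],
  "twist": [
    [0,0,0],
    [0,0,0],
    [0,0,0],
    [0,0,0],
    [0,0,0],
    [0,0,0],
    [0,0,0],
    [0,0,0]
  ],
  "gripper": [-1,-1,-1,-1,-1,-1,-1,-1]
}}

```text
time: 38.2
tool_pos: [0.4646, -0.0752, 0.2276]
ee_rot: [-3.141, 0.006, 3.115]
wrist_force: [6.5, 0.5, -2.5]
width: 0.0271
finger_force: 30.4
```

Call:
{"fn": "play_rows", "kwargs": {
  "translation": [
    [0,0,0],
    [0,0,0],
    [0,0,0],
    [0,0,0],
    [0,0,0],
    [0,0,0],
    [0,0,0],
    [0,0,0]
  ],
  "twist": [
    [0,0,0],
    [0,0,0],
    [0,0,0],
    [0,0,0],
    [0,0,0],
    [0,0,0],
    [0,0,0],
    [0,0,0]
  ],
  "gripper": [-1,-1,-1,-1,-1,-1,-1,-1]
}}

```text
time: 39.0
tool_pos: [0.4645, -0.0752, 0.2276]
ee_rot: [-3.141, 0.006, 3.115]
wrist_force: [6.5, -0.7, -2.4]
width: 0.0275
finger_force: 30.4
```

Call:
{"fn": "play_rows", "kwargs": {
  "translation": [
    [0,0,0],
    [0,0,0],
    [0,0,0],
    [0,0,0],
    [0,0,0],
    [0,0,0],
    [0,0,0],
    [0,0,0]
  ],
  "twist": [
    [0,0,0],
    [0,0,0],
    [0,0,0],
    [0,0,0],
    [0,0,0],
    [0,0,0],
    [0,0,0],
    [0,0,0]
  ],
  "gripper": [-1,-1,-1,-1,-1,-1,-1,-1]
}}

```text
time: 39.8
tool_pos: [0.4645, -0.0752, 0.2276]
ee_rot: [-3.141, 0.006, 3.115]
wrist_force: [6.4, 0.3, -1.9]
width: 0.0273
finger_force: 30.4
```

```bash
python3 - <<'E'
from h import *
o=robot.get_obs(); print(o['time'],o['width'],o['tool_pos'],o['wrist_force']); s=robot.snapshot('scene')
for c in ('side','scene'): print([(sig(x['centre']),round(x['score'],2)) for x in robot.spot_point('knob_grip',c)[:1]])
E
```

```text
39.8 0.02725099578225119 [ 0.46454345 -0.07520233  0.2275559 ] [ 6.41814567  0.3425564  -1.92462226]
[([0.4648, -0.0704, 0.0396], 0.63)]
[([0.4662, -0.0741, 0.0409], 0.5)]
```

Call:
{"fn": "play_rows", "kwargs": {
  "translation": [
    [-0.1,0,0],
    [-0.12,0,0],
    [-0.12,0,0],
    [-0.12,0,0],
    [0,0,0],
    [0,0,0]
  ],
  "twist": [
    [0,0,0],
    [0,0,0],
    [0,0,0],
    [0,0,0],
    [0,0,0],
    [0,0,0]
  ],
  "gripper": [-1,-1,-1,-1,-1,-1]
}}

```text
time: 40.55
tool_pos: [0.4808, -0.0756, 0.2274]
ee_rot: [-3.141, -0.006, 3.115]
wrist_force: [-6.0, 1.5, 9.1]
width: 0.0272
finger_force: 30.4
```

Call:
{"fn": "play_rows", "kwargs": {
  "translation": [
    [0,0,0],
    [0,0,0],
    [0,0,0],
    [0,0,0],
    [0,0,-0.4],
    [0,0,-0.9],
    [0,0,-0.9],
    [0,0,-0.9]
  ],
  "twist": [
    [0,0,0],
    [0,0,0],
    [0,0,0],
    [0,0,0],
    [0,0,0],
    [0,0,0],
    [0,0,0],
    [0,0,0]
  ],
  "gripper": [0.4,0.4,0.4,0.4,0.4,1,1,1]
}}

```text
time: 41.35
tool_pos: [0.4818, -0.0756, 0.352]
ee_rot: [3.142, -0.001, 3.115]
wrist_force: [0.3, 0.6, 0.2]
width: 0.0864
finger_force: 0.0
```

Call:
{"fn": "play_rows", "kwargs": {
  "translation": [
    [0,0,-0.9],
    [0,0,-0.9],
    [0,0,-0.6],
    [-0.95,0.75,0],
    [-0.95,0.75,0],
    [-0.95,0.75,0],
    [-0.95,0.73,0],
    [0,0,0]
  ],
  "twist": [
    [0,0,0],
    [0,0,0],
    [0,0,0],
    [0,0,0],
    [0,0,0],
    [0,0,0],
    [0,0,0],
    [0,0,0]
  ],
  "gripper": [1,1,1,1,1,1,1,1]
}}

```text
time: 42.15
tool_pos: [0.641, 0.0427, 0.4418]
ee_rot: [3.14, -0.006, 3.119]
wrist_force: [0.6, -0.6, -0.4]
width: 0.094
finger_force: 0.0
```

```bash
python3 - <<'E'
from h import *
m,im,o=look('y'); 
print('yellow wrist',rect('wrist',im,*COL['yellow'],.185,(256,190),m=m))
s=robot.snapshot('scene'); d=robot.snapshot('side')
for n in ['knob_grip','tray_seat','cap','basket_yellow']:
  for c in ('scene','side'): print(n,c,[(sig(x['centre']),round(x['score'],2)) for x in robot.spot_point(n,c)[:1]])
print('tray',rect('scene',s,*COL['white'],.01,(207,141)),rect('side',d,*COL['white'],.01,(305,163)))
to(o,(.6315,.0395),.35,3.115)
E
```

```text
tcp [0.641  0.0427 0.4418] yaw 3.119
yellow wrist (array([630.5,  38.8]), array([82.9, 54.4]), -1.3)
knob_grip scene [([0.4773, -0.0764, 0.0387], 0.55)]
knob_grip side [([0.4748, -0.071, 0.0423], 0.57)]
tray_seat scene [([0.491, -0.3045, 0.0098], 0.86)]
tray_seat side [([0.4935, -0.3082, 0.007], 0.56)]
cap scene [([0.3573, -0.1003, -0.0017], 0.76)]
cap side [([0.3562, -0.1016, 0.0004], 0.62)]
basket_yellow scene []
basket_yellow side [([0.6325, 0.041, 0.1451], 0.76)]
tray (array([355.1, -99.5]), array([97.1, 64.3]), -1.2) (array([ 490.2, -305.5]), array([101.2,  73.7]), -5.8)
units at current yaw [ 0.236 -0.084  2.295] twist z 0.044
after turn [ 0.236 -0.085  2.295]
```

Call:
{"fn": "play_rows", "kwargs": {
  "translation": [
    [0.2,-0.08,0.2],
    [0,0,0.7],
    [0,0,0.7],
    [0,0,0.4],
    [0,0,0.2],
    [0,0,0.1],
    [0,0,0]
  ],
  "twist": [
    [0,0,0.04],
    [0,0,0],
    [0,0,0],
    [0,0,0],
    [0,0,0],
    [0,0,0],
    [0,0,0]
  ],
  "gripper": [1,1,1,1,1,0.7,0.5]
}}

```text
time: 43.4
tool_pos: [0.629, 0.0364, 0.3555]
ee_rot: [-3.141, 0.001, 3.111]
wrist_force: [-0.3, -0.5, -0.7]
width: 0.0813
finger_force: 0.0
```

Call:
{"fn": "play_rows", "kwargs": {
  "translation": [
    [0,0,0],
    [0,0,0],
    [0,0,0],
    [0,0,0],
    [0,0,0],
    [0,0,0]
  ],
  "twist": [
    [0,0,0],
    [0,0,0],
    [0,0,0],
    [0,0,0],
    [0,0,0],
    [0,0,0]
  ],
  "gripper": [-1,-1,-1,-1,-1,-1]
}}

```text
time: 44.0
tool_pos: [0.6291, 0.0369, 0.3562]
ee_rot: [3.141, 0.002, 3.111]
wrist_force: [-0.1, 3.4, 4.3]
width: 0.0559
finger_force: 30.0
```

Call:
{"fn": "play_rows", "kwargs": {
  "translation": [
    [0,0,-0.2],
    [0,0,-0.3],
    [0,0,-0.6],
    [0,0,-0.9],
    [0,0,0],
    [0,0,0]
  ],
  "twist": [
    [0,0,0],
    [0,0,0],
    [0,0,0],
    [0,0,0],
    [0,0,0],
    [0,0,0]
  ],
  "gripper": [-1,-1,-1,-1,-1,-1]
}}

```text
time: 44.6
tool_pos: [0.629, 0.0362, 0.4362]
ee_rot: [-3.141, 0.002, 3.11]
wrist_force: [0.1, -0.6, -2.1]
width: 0.0557
finger_force: 30.0
```

```bash
python3 - <<'E'
from h import *
m,im,o=held('yellow',(.585,-.315),.42,.16)
s=save('side','d12')
for n in ['basket_blue','basket_orange']:
  print(n,[(sig(x['centre']),round(x['score'],2)) for x in robot.spot_point(n,'side')[:1]])
E
```

```text
tcp [0.629  0.0362 0.4362] yaw 3.11
w 0.0557 ff 30.0 rpy [-3.1409e+00  2.2000e-03  3.1104e+00] f [ 0.1 -0.6 -2.1]
[([0.632, 0.0399, 0.223], 0.74)]
(array([615.8,  35.9]), array([59.5, 51.1]), -1.4)
basket centre from front edge [628.   35.9]
units at current yaw [ 0.825 -8.81   0.405] twist z -0.046
after turn [ 0.866 -8.806  0.405]
basket_blue [([0.6302, 0.0453, 0.1063], 0.64)]
basket_orange [([0.6345, 0.043, 0.0649], 0.55)]
```

Call:
{"fn": "play_rows", "kwargs": {
  "translation": [
    [0.1,-0.98,0],
    [0.1,-0.98,0],
    [0.1,-0.98,0],
    [0.1,-0.98,0],
    [0.1,-0.98,0],
    [0.1,-0.98,0],
    [0.1,-0.98,0],
    [0.1,-0.98,0]
  ],
  "twist": [
    [0,0,0],
    [0,0,0],
    [0,0,0],
    [0,0,0],
    [0,0,0],
    [0,0,0],
    [0,0,0],
    [0,0,0]
  ],
  "gripper": [-1,-1,-1,-1,-1,-1,-1,-1]
}}

```text
time: 45.65
tool_pos: [0.5869, -0.2775, 0.4339]
ee_rot: [3.141, -0.002, 3.111]
wrist_force: [1.3, -0.6, -2.2]
width: 0.0561
finger_force: 30.0
```

Call:
{"fn": "play_rows", "kwargs": {
  "translation": [
    [0.1,-0.9,0],
    [0,0,0.5],
    [0,0,0.5],
    [0,0,0],
    [0,0,0]
  ],
  "twist": [
    [0,0,0.77],
    [0,0,0],
    [0,0,0],
    [0,0,0],
    [0,0,0]
  ],
  "gripper": [-1,-1,-1,-1,-1]
}}

```text
time: 46.15
tool_pos: [0.5822, -0.3118, 0.394]
ee_rot: [3.141, -0.002, 3.034]
wrist_force: [-0.4, -0.8, -0.7]
width: 0.0557
finger_force: 30.0
```

```bash
python3 - <<'E'
from h import *
m,im,o=look('t'); cv2.imwrite('pics/w13.png',im[:,:,::-1]); print(o['width'])
for n in ['tray_seat','tray']: print([(sig(x['centre']),round(x['score'],2)) for x in robot.spot_point(n,'wrist')[:1]])
print(proj('wrist',[.491,-.307,.01],m))
E
```

```text
tcp [ 0.5822 -0.3118  0.394 ] yaw 3.034
0.05566898668177977
[([0.4928, -0.308, 0.0108], 0.88)]
[([0.4952, -0.3131, 0.0], 0.79)]
[[249.11212977  85.68668381]]
```

View pics/w13.png

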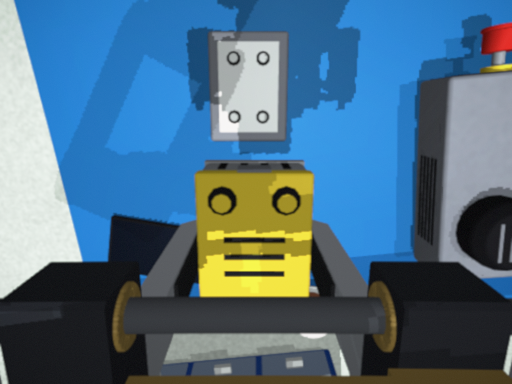

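The wrist view shows the yellow basket held square. Beyond it is the tray with its four lugs at (233,58), (263,58), (234,117) and (263,117).

```bash
python3 - <<'E'
from h import *
m,o=robot.camera_model('wrist'),robot.get_obs()
L=np.array([ray('wrist',p,.0155,m)[:2] for p in [(233,58),(263,58),(234,117),(263,117)]]);print(L.round(4),L.mean(0))
dx=(L[2:].mean(0)-L[:2].mean(0)); dy=L[[1,3]].mean(0)-L[[0,2]].mean(0); print(np.linalg.norm(dx),np.degrees(np.arctan2(dx[1],dx[0])),np.linalg.norm(dy),np.degrees(np.arctan2(-dy[0],dy[1])))
zt=o['tool_pos'][2]-.171+.0055
B=np.array([ray('wrist',p,zt,m)[:2] for p in [(222,201),(287,201)]]); a=o['ee_rot'][2]-np.pi
c=B.mean(0)+.029*np.array([np.cos(a),np.sin(a)]); print('basket lugs',B.round(4),np.linalg.norm(B[1]-B[0]),'centre',c, 'tcp',o['tool_pos'])
d=L.mean(0)-c; to(o,o['tool_pos'][:2]+d,.26)
E
```

```text
[[ 0.4649 -0.3211]
 [ 0.4682 -0.291 ]
 [ 0.5226 -0.3272]
 [ 0.5259 -0.2968]] [ 0.49540681 -0.30901452]
0.05804756755559262 -5.897018907694339 0.03046295621752892 -6.131704508501953
basket lugs [[ 0.5529 -0.3236]
 [ 0.556  -0.2944]] 0.029394109139000164 centre [ 0.58326957 -0.31213611] tcp [ 0.58248085 -0.31157531  0.39672482]
units at current yaw [ 2.192 -0.157  3.418] twist z None
```

Call:
{"fn": "play_rows", "kwargs": {
  "translation": [
    [0.73,-0.05,0],
    [0.73,-0.05,0.3],
    [0.73,-0.06,0.9],
    [0,0,0.9],
    [0,0,0.9],
    [0,0,0.6],
    [0,0,0.2],
    [0,0,0]
  ],
  "twist": [
    [0,0,0],
    [0,0,0],
    [0,0,0],
    [0,0,0],
    [0,0,0],
    [0,0,0],
    [0,0,0],
    [0,0,0]
  ],
  "gripper": [-1,-1,-1,-1,-1,-1,-1,-1]
}}

```text
time: 47.1
tool_pos: [0.4946, -0.3086, 0.243]
ee_rot: [3.141, -0.001, 3.034]
wrist_force: [-0.6, 0.6, -0.9]
width: 0.0556
finger_force: 30.0
```

```bash
cat >> h.py <<'E'
def heldlugs(col,off,target,zt,yaw):
    "held basket: off = TCP z minus underside z; finds front lugs (dark blobs) on the lid"
    m,im,o=look(col); print('w',round(o['width'],4),'f',np.round(o['wrist_force'],1))
    a=o['ee_rot'][2]-np.pi; zl=o['tool_pos'][2]-off+.04
    r=rect('wrist',im,*COL[col],zl,(256,215),m=m); e=np.array([np.cos(a),np.sin(a)])
    c0=r[0]/1000; c=c0+(.042-r[1][0]/2000)*e; print('rect',r,'centre from front edge',c.round(4))
    d=np.array(target)-c; to(o,o['tool_pos'][:2]+d,zt,yaw); return m,im,o
E
python3 - <<'E'
from h import *
m,im,o=heldlugs('yellow',.211,(.4949,-.3090),.221,3.037)
E
```

```text
tcp [ 0.4946 -0.3086  0.243 ] yaw 3.034
w 0.0556 f [-0.6  0.6 -0.9]
rect (array([ 485.3, -308.1]), array([64.2, 55.4]), -6.2) centre from front edge [ 0.4951 -0.3092]
units at current yaw [0.006 0.003 0.549] twist z -0.028
after turn [0.006 0.003 0.549]
```

Call:
{"fn": "play_rows", "kwargs": {
  "translation": [
    [0,0,0.2],
    [0,0,0.2],
    [0,0,0.12],
    [0,0,0.06],
    [0,0,0],
    [0,0,0]
  ],
  "twist": [
    [0,0,0],
    [0,0,0],
    [0,0,0],
    [0,0,0],
    [0,0,0],
    [0,0,0]
  ],
  "gripper": [-1,-1,-1,-1,-1,-1]
}}

```text
time: 47.75
tool_pos: [0.494, -0.3088, 0.2211]
ee_rot: [-3.141, -0.001, 3.034]
wrist_force: [-3.3, 1.6, 5.7]
width: 0.0554
finger_force: 30.0
```

Call:
{"fn": "play_rows", "kwargs": {
  "translation": [
    [0,0,0],
    [0,0,0],
    [0,0,0],
    [0,0,0],
    [0,0,-0.4],
    [0,0,-0.9],
    [0,0,-0.9],
    [0,0,-0.9]
  ],
  "twist": [
    [0,0,0],
    [0,0,0],
    [0,0,0],
    [0,0,0],
    [0,0,0],
    [0,0,0],
    [0,0,0],
    [0,0,0]
  ],
  "gripper": [0.6,0.6,0.6,0.6,0.6,1,1,1]
}}

```text
time: 48.55
tool_pos: [0.4944, -0.3087, 0.3449]
ee_rot: [3.141, -0.0, 3.034]
wrist_force: [-0.1, 0.1, -0.3]
width: 0.093
finger_force: 0.0
```

```bash
python3 - <<'E'
from h import *
m,im,o=look('y'); print('yellow lid at .05',rect('wrist',im,*COL['yellow'],.05,(256,190),m=m))
print([(sig(x['centre']),round(x['score'],2)) for x in robot.spot_point('basket_yellow','wrist')[:1]])
E
```

```text
tcp [ 0.4944 -0.3087  0.3449] yaw 3.034
yellow lid at .05 (array([ 494.4, -309.3]), array([83.2, 54.8]), -6.1)
[([0.4949, -0.31, 0.0136], 0.67)]
```

Call:
{"fn": "play_rows", "kwargs": {
  "translation": [
    [0,0,-0.9],
    [0,0,-0.9],
    [-0.35,0.97,0],
    [-0.35,0.97,0],
    [-0.35,0.97,0],
    [-0.35,0.97,0],
    [-0.35,0.97,0],
    [-0.35,0.97,0]
  ],
  "twist": [
    [0,0,-0.8],
    [0,0,0],
    [0,0,0],
    [0,0,0],
    [0,0,0],
    [0,0,0],
    [0,0,0],
    [0,0,0]
  ],
  "gripper": [1,1,1,1,1,1,1,1]
}}

```text
time: 49.45
tool_pos: [0.5853, -0.0768, 0.4144]
ee_rot: [3.141, -0.002, 3.114]
wrist_force: [0.1, -1.2, 0.1]
width: 0.094
finger_force: 0.0
```

Call:
{"fn": "play_rows", "kwargs": {
  "translation": [
    [-0.35,0.97,0],
    [-0.35,0.97,0],
    [-0.35,0.97,0],
    [0,0,0],
    [0,0,0]
  ],
  "twist": [
    [0,0,0],
    [0,0,0],
    [0,0,0],
    [0,0,0],
    [0,0,0]
  ],
  "gripper": [1,1,1,1,1]
}}

```text
time: 49.95
tool_pos: [0.6303, 0.0376, 0.4142]
ee_rot: [-3.141, -0.002, 3.116]
wrist_force: [0.5, -0.5, 0.6]
width: 0.0941
finger_force: 0.0
```

```bash
python3 - <<'E'
from h import *
m,im,o=look('b'); r=rect('wrist',im,*COL['blue'],.145,(256,190),m=m); print('blue',r)
print([(sig(x['centre']),round(x['score'],2)) for x in robot.spot_point('basket_blue','wrist')[:1]])
to(o,r[0]/1000,.31,3.115)
E
```

```text
tcp [0.6303 0.0376 0.4142] yaw 3.116
blue (array([631.1,  38.3]), array([83.7, 54.5]), -1.5)
[([0.6308, 0.0371, 0.107], 0.78)]
units at current yaw [-0.018  0.019  2.605] twist z 0.006
after turn [-0.018  0.019  2.605]
```

Call:
{"fn": "play_rows", "kwargs": {
  "translation": [
    [0,0.02,0.6],
    [0,0,0.9],
    [0,0,0.7],
    [0,0,0.25],
    [0,0,0.1],
    [0,0,0]
  ],
  "twist": [
    [0,0,0],
    [0,0,0],
    [0,0,0],
    [0,0,0],
    [0,0,0],
    [0,0,0]
  ],
  "gripper": [1,1,1,1,0.7,0.5]
}}

```text
time: 50.65
tool_pos: [0.6303, 0.0368, 0.3147]
ee_rot: [-3.141, 0.001, 3.113]
wrist_force: [-0.6, -0.1, -0.1]
width: 0.0815
finger_force: 0.0
```

Call:
{"fn": "play_rows", "kwargs": {
  "translation": [
    [0,0,0],
    [0,0,0],
    [0,0,0],
    [0,0,0],
    [0,0,0],
    [0,0,0],
    [0,0,0]
  ],
  "twist": [
    [0,0,0],
    [0,0,0],
    [0,0,0],
    [0,0,0],
    [0,0,0],
    [0,0,0],
    [0,0,0]
  ],
  "gripper": [-1,-1,-1,-1,-1,-1,-1]
}}

```text
time: 51.35
tool_pos: [0.6304, 0.0378, 0.3154]
ee_rot: [3.141, 0.003, 3.114]
wrist_force: [0.8, 2.1, 5.6]
width: 0.0559
finger_force: 30.0
```

Call:
{"fn": "play_rows", "kwargs": {
  "translation": [
    [0,0,-0.2],
    [0,0,-0.3],
    [0,0,-0.6],
    [0,0,-0.9],
    [0,0,-0.6],
    [0,0,0]
  ],
  "twist": [
    [0,0,0],
    [0,0,0],
    [0,0,0],
    [0,0,0],
    [0,0,0],
    [0,0,0]
  ],
  "gripper": [-1,-1,-1,-1,-1,-1]
}}

```text
time: 51.95
tool_pos: [0.6303, 0.0374, 0.4233]
ee_rot: [-3.141, 0.009, 3.114]
wrist_force: [0.4, 0.4, -2.2]
width: 0.0557
finger_force: 30.0
```

```bash
python3 - <<'E'
from h import *
m,im,o=heldlugs('blue',.206,(.4946,-.3091),.40,3.037)
robot.snapshot('side')
for n in ['basket_blue','basket_orange','basket_yellow','cap']: print(n,[(sig(x['centre']),round(x['score'],2)) for x in robot.spot_point(n,'side')[:1]])
E
```

```text
tcp [0.6303 0.0374 0.4233] yaw 3.114
w 0.0557 f [ 0.4  0.4 -2.2]
rect (array([620.4,  37. ]), array([62.7, 54.5]), -1.6) centre from front edge [0.631  0.0367]
units at current yaw [ 3.168 -8.737  0.582] twist z 0.766
after turn [ 2.49  -8.954  0.582]
basket_blue [([0.6299, 0.0421, 0.2121], 0.56)]
basket_orange [([0.634, 0.0432, 0.0641], 0.73)]
basket_yellow [([0.4941, -0.3083, 0.0095], 0.58)]
cap [([0.3563, -0.0966, -0.0013], 0.88)]
```

Call:
{"fn": "play_rows", "kwargs": {
  "translation": [
    [0.35,-0.97,0],
    [0.35,-0.97,0],
    [0.35,-0.97,0],
    [0.35,-0.97,0],
    [0.35,-0.97,0],
    [0.35,-0.97,0],
    [0.35,-0.97,0],
    [0.35,-0.97,0]
  ],
  "twist": [
    [0,0,0],
    [0,0,0],
    [0,0,0],
    [0,0,0],
    [0,0,0],
    [0,0,0],
    [0,0,0],
    [0,0,0]
  ],
  "gripper": [-1,-1,-1,-1,-1,-1,-1,-1]
}}

```text
time: 53.05
tool_pos: [0.5086, -0.271, 0.4165]
ee_rot: [3.14, -0.002, 3.114]
wrist_force: [0.2, -0.0, -1.6]
width: 0.0556
finger_force: 30.0
```

Call:
{"fn": "play_rows", "kwargs": {
  "translation": [
    [0.35,-0.97,0],
    [0,0,0.4],
    [0,0,0.9],
    [0,0,0.9],
    [0,0,0.7],
    [0,0,0.3],
    [0,0,0],
    [0,0,0]
  ],
  "twist": [
    [0,0,0],
    [0,0,0.77],
    [0,0,0],
    [0,0,0],
    [0,0,0],
    [0,0,0],
    [0,0,0],
    [0,0,0]
  ],
  "gripper": [-1,-1,-1,-1,-1,-1,-1,-1]
}}

```text
time: 53.85
tool_pos: [0.4948, -0.3082, 0.2909]
ee_rot: [-3.141, 0.001, 3.037]
wrist_force: [0.8, -0.4, -1.4]
width: 0.0557
finger_force: 30.0
```

```bash
python3 - <<'E'
from h import *
m,im,o=heldlugs('blue',.2104,(.4944,-.3092),.2604,3.037)
E
```

```text
tcp [ 0.4948 -0.3082  0.2909] yaw 3.037
w 0.0557 f [ 0.8 -0.4 -1.4]
rect (array([ 485.1, -307.8]), array([64.9, 56.2]), -6.0) centre from front edge [ 0.4946 -0.3088]
units at current yaw [ 0.004 -0.011  0.762] twist z -0.001
after turn [ 0.004 -0.011  0.762]
```

Call:
{"fn": "play_rows", "kwargs": {
  "translation": [
    [0,-0.01,0.3],
    [0,0,0.2],
    [0,0,0.15],
    [0,0,0.08],
    [0,0,0.06],
    [0,0,0],
    [0,0,0]
  ],
  "twist": [
    [0,0,0],
    [0,0,0],
    [0,0,0],
    [0,0,0],
    [0,0,0],
    [0,0,0],
    [0,0,0]
  ],
  "gripper": [-1,-1,-1,-1,-1,-1,-1]
}}

```text
time: 54.6
tool_pos: [0.4944, -0.3083, 0.2603]
ee_rot: [-3.141, 0.001, 3.037]
wrist_force: [-3.4, 1.3, 6.4]
width: 0.0559
finger_force: 30.0
```

Call:
{"fn": "play_rows", "kwargs": {
  "translation": [
    [0,0,0],
    [0,0,0],
    [0,0,0],
    [0,0,0],
    [0,0,-0.4],
    [0,0,-0.9],
    [0,0,-0.9],
    [0,0,-0.9]
  ],
  "twist": [
    [0,0,0],
    [0,0,0],
    [0,0,0],
    [0,0,0],
    [0,0,0],
    [0,0,0],
    [0,0,0],
    [0,0,0]
  ],
  "gripper": [0.6,0.6,0.6,0.6,0.6,1,1,1]
}}

```text
time: 55.4
tool_pos: [0.4944, -0.3084, 0.3832]
ee_rot: [3.141, -0.001, 3.037]
wrist_force: [0.1, 0.1, 0.0]
width: 0.0932
finger_force: 0.0
```

```bash
python3 - <<'E'
from h import *
m,im,o=look('b'); print('blue lid at .09',rect('wrist',im,*COL['blue'],.09,(256,190),m=m))
print([(sig(x['centre']),round(x['score'],2)) for x in robot.spot_point('basket_blue','wrist')[:1]])
E
```

```text
tcp [ 0.4944 -0.3084  0.3832] yaw 3.037
blue lid at .09 (array([ 494.7, -308.7]), array([84.6, 55.4]), -6.2)
[]
```

Call:
{"fn": "play_rows", "kwargs": {
  "translation": [
    [0,0,-0.6],
    [-0.35,0.97,0],
    [-0.35,0.97,0],
    [-0.35,0.97,0],
    [-0.35,0.97,0],
    [-0.35,0.97,0],
    [-0.35,0.97,0],
    [-0.35,0.97,0]
  ],
  "twist": [
    [0,0,-0.77],
    [0,0,0],
    [0,0,0],
    [0,0,0],
    [0,0,0],
    [0,0,0],
    [0,0,0],
    [0,0,0]
  ],
  "gripper": [1,1,1,1,1,1,1,1]
}}

```text
time: 56.3
tool_pos: [0.6003, -0.038, 0.4047]
ee_rot: [3.142, -0.002, 3.114]
wrist_force: [0.4, -0.1, 0.7]
width: 0.094
finger_force: 0.0
```

Call:
{"fn": "play_rows", "kwargs": {
  "translation": [
    [-0.35,0.97,0.3],
    [-0.35,0.97,0.3],
    [0,0,0.3],
    [0,0,0],
    [0,0,0]
  ],
  "twist": [
    [0,0,0],
    [0,0,0],
    [0,0,0],
    [0,0,0],
    [0,0,0]
  ],
  "gripper": [1,1,1,1,1]
}}

```text
time: 56.8
tool_pos: [0.6299, 0.0363, 0.3693]
ee_rot: [-3.141, -0.002, 3.113]
wrist_force: [0.3, -1.2, 0.2]
width: 0.0938
finger_force: 0.0
```

```bash
python3 - <<'E'
from h import *
m,im,o=look('o'); r=rect('wrist',im,*COL['orange'],.105,(256,190),m=m); print('orange',r)
print([(sig(x['centre']),round(x['score'],2)) for x in robot.spot_point('basket_orange','wrist')[:1]])
to(o,r[0]/1000,.27,3.115)
E
```

```text
tcp [0.6299 0.0363 0.3693] yaw 3.113
orange (array([631.4,  39. ]), array([83.2, 54.6]), -1.7)
[([0.6311, 0.0422, 0.0661], 0.96)]
units at current yaw [-0.036  0.069  2.482] twist z -0.021
after turn [-0.036  0.069  2.482]
```

Call:
{"fn": "play_rows", "kwargs": {
  "translation": [
    [-0.03,0.06,0.6],
    [0,0,0.9],
    [0,0,0.6],
    [0,0,0.25],
    [0,0,0.1],
    [0,0,0]
  ],
  "twist": [
    [0,0,0],
    [0,0,0],
    [0,0,0],
    [0,0,0],
    [0,0,0],
    [0,0,0]
  ],
  "gripper": [1,1,1,1,0.7,0.5]
}}

```text
time: 57.5
tool_pos: [0.6316, 0.0389, 0.2734]
ee_rot: [-3.141, 0.002, 3.113]
wrist_force: [-0.6, 0.5, 0.7]
width: 0.0813
finger_force: 0.0
```

Call:
{"fn": "play_rows", "kwargs": {
  "translation": [
    [0,0,0],
    [0,0,0],
    [0,0,0],
    [0,0,0],
    [0,0,0],
    [0,0,0],
    [0,0,0]
  ],
  "twist": [
    [0,0,0],
    [0,0,0],
    [0,0,0],
    [0,0,0],
    [0,0,0],
    [0,0,0],
    [0,0,0]
  ],
  "gripper": [-1,-1,-1,-1,-1,-1,-1]
}}

```text
time: 58.2
tool_pos: [0.6316, 0.0396, 0.2735]
ee_rot: [-3.142, 0.002, 3.114]
wrist_force: [-0.3, 0.1, 5.0]
width: 0.0557
finger_force: 30.0
```

Call:
{"fn": "play_rows", "kwargs": {
  "translation": [
    [0,0,-0.2],
    [0,0,-0.3],
    [0,0,-0.6],
    [0,0,-0.9],
    [0,0,-0.9],
    [0,0,-0.8],
    [0,0,0]
  ],
  "twist": [
    [0,0,0],
    [0,0,0],
    [0,0,0],
    [0,0,0],
    [0,0,0],
    [0,0,0],
    [0,0,0]
  ],
  "gripper": [-1,-1,-1,-1,-1,-1,-1]
}}

```text
time: 58.9
tool_pos: [0.6315, 0.0396, 0.4273]
ee_rot: [-3.141, 0.012, 3.114]
wrist_force: [0.4, 0.6, -0.3]
width: 0.0559
finger_force: 30.0
```

```bash
python3 - <<'E'
from h import *
m,im,o=heldlugs('orange',.210,(.4946,-.3089),.42,3.037)
robot.snapshot('side')
for n in ['basket_blue','basket_yellow','cap']: print(n,[(sig(x['centre']),round(x['score'],2)) for x in robot.spot_point(n,'side')[:1]])
# outlet lugs view now that it is clear
cv2.imwrite('pics/w14.png',im[:,:,::-1])
E
```

```text
tcp [0.6315 0.0396 0.4273] yaw 3.114
w 0.0559 f [ 0.4  0.6 -0.3]
rect (array([623.6,  39.2]), array([64.5, 55.8]), -1.6) centre from front edge [0.6333 0.0389]
units at current yaw [ 3.226 -8.789  0.183] twist z 0.769
after turn [ 2.542 -9.01   0.183]
basket_blue [([0.4965, -0.3015, 0.0536], 0.75)]
basket_yellow [([0.4942, -0.3081, 0.0099], 0.82)]
cap [([0.3563, -0.0982, -0.0022], 0.78)]
```

Call:
{"fn": "play_rows", "kwargs": {
  "translation": [
    [0.36,-0.98,0],
    [0.36,-0.98,0],
    [0.36,-0.98,0],
    [0.36,-0.98,0],
    [0.36,-0.98,0],
    [0.36,-0.98,0],
    [0.36,-0.98,0],
    [0.36,-0.98,0]
  ],
  "twist": [
    [0,0,0],
    [0,0,0],
    [0,0,0],
    [0,0,0],
    [0,0,0],
    [0,0,0],
    [0,0,0],
    [0,0,0]
  ],
  "gripper": [-1,-1,-1,-1,-1,-1,-1,-1]
}}

```text
time: 59.95
tool_pos: [0.5065, -0.2721, 0.418]
ee_rot: [3.14, -0.003, 3.114]
wrist_force: [1.0, -0.4, -0.6]
width: 0.056
finger_force: 30.0
```

Call:
{"fn": "play_rows", "kwargs": {
  "translation": [
    [0.36,-0.96,0],
    [0,0,0.4],
    [0,0,0.8],
    [0,0,0.7],
    [0,0,0.4],
    [0,0,0],
    [0,0,0]
  ],
  "twist": [
    [0,0,0],
    [0,0,0.77],
    [0,0,0],
    [0,0,0],
    [0,0,0],
    [0,0,0],
    [0,0,0]
  ],
  "gripper": [-1,-1,-1,-1,-1,-1,-1]
}}

```text
time: 60.65
tool_pos: [0.4919, -0.3086, 0.3271]
ee_rot: [3.14, -0.002, 3.037]
wrist_force: [0.5, -0.3, -1.8]
width: 0.0558
finger_force: 30.0
```

```bash
python3 - <<'E'
from h import *
m,im,o=heldlugs('orange',.2085,(.4946,-.3089),.2985,3.037)
E
```

```text
tcp [ 0.4919 -0.3086  0.3271] yaw 3.037
w 0.0558 f [ 0.5 -0.3 -1.8]
rect (array([ 480.9, -307.7]), array([64. , 55.3]), -6.0) centre from front edge [ 0.4908 -0.3087]
units at current yaw [-0.094  0.006  0.715] twist z -0.002
after turn [-0.094  0.006  0.715]
```

Call:
{"fn": "play_rows", "kwargs": {
  "translation": [
    [-0.08,0,0],
    [0,0,0.25],
    [0,0,0.2],
    [0,0,0.13],
    [0,0,0.08],
    [0,0,0.08],
    [0,0,0],
    [0,0,0]
  ],
  "twist": [
    [0,0,0],
    [0,0,0],
    [0,0,0],
    [0,0,0],
    [0,0,0],
    [0,0,0],
    [0,0,0],
    [0,0,0]
  ],
  "gripper": [-1,-1,-1,-1,-1,-1,-1,-1]
}}

```text
time: 61.5
tool_pos: [0.4953, -0.3091, 0.2989]
ee_rot: [-3.141, 0.0, 3.037]
wrist_force: [0.1, -0.4, -1.2]
width: 0.0558
finger_force: 30.0
```

Call:
{"fn": "play_rows", "kwargs": {
  "translation": [
    [0,0,0.05],
    [0,0,0],
    [0,0,0],
    [0,0,0],
    [0,0,0],
    [0,0,-0.4],
    [0,0,-0.9],
    [0,0,-0.9]
  ],
  "twist": [
    [0,0,0],
    [0,0,0],
    [0,0,0],
    [0,0,0],
    [0,0,0],
    [0,0,0],
    [0,0,0],
    [0,0,0]
  ],
  "gripper": [-1,0.6,0.6,0.6,0.6,0.6,1,1]
}}

```text
time: 62.3
tool_pos: [0.4951, -0.309, 0.3845]
ee_rot: [3.14, -0.002, 3.037]
wrist_force: [-0.3, -0.5, 0.6]
width: 0.0876
finger_force: 0.0
```

Call:
{"fn": "play_rows", "kwargs": {
  "translation": [
    [0,0,-0.8],
    [0,0,0]
  ],
  "twist": [
    [0,0,0],
    [0,0,0]
  ],
  "gripper": [1,1]
}}

```text
time: 62.5
tool_pos: [0.4955, -0.3093, 0.4231]
ee_rot: [-3.136, 0.01, 3.037]
wrist_force: [1.2, -0.6, 0.6]
width: 0.094
finger_force: 0.0
```

```bash
python3 - <<'E'
from h import *
m,im,o=look('o'); print('orange lid at .13',rect('wrist',im,*COL['orange'],.13,(256,190),m=m))
s=save('side','d15')
for n in ['basket_orange','basket_blue','basket_yellow','cap']: print(n,[(sig(x['centre']),round(x['score'],2)) for x in robot.spot_point(n,'side')[:1]])
a=cv2.resize(s[90:210,240:390][:,:,::-1],None,fx=2.6,fy=2.6,interpolation=cv2.INTER_CUBIC); b=cv2.resize(im[80:320,110:410][:,:,::-1],(a.shape[1],a.shape[0]))
cv2.imwrite('pics/c15.png',np.hstack([a,b]))
E
```

```text
tcp [ 0.4955 -0.3093  0.4231] yaw 3.037
orange lid at .13 (array([ 494.6, -309.4]), array([82.5, 54.7]), -6.2)
basket_orange [([0.4959, -0.307, 0.0901], 0.91)]
basket_blue [([0.4949, -0.3043, 0.0499], 0.72)]
basket_yellow [([0.6724, -0.4219, 0.001], 0.71)]
cap [([0.359, -0.1, -0.0012], 0.89)]
```

View pics/c15.png

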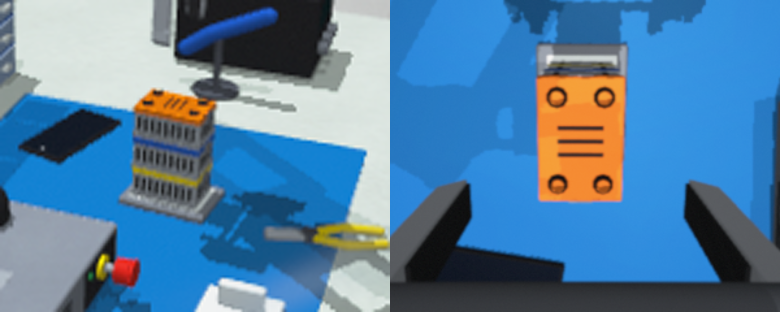

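Call:
{"fn": "play_rows", "kwargs": {
  "translation": [
    [0,0,0],
    [0.6,0.85,0],
    [0.6,0.85,0],
    [0.6,0.85,0],
    [0.6,0.85,0.3],
    [0.6,0.85,0.5],
    [0.6,0.85,0.6],
    [0,0,0]
  ],
  "twist": [
    [0,0,-0.78],
    [0,0,0],
    [0,0,0],
    [0,0,0],
    [0,0,0],
    [0,0,0],
    [0,0,0],
    [0,0,0]
  ],
  "gripper": [1,1,1,1,1,1,1,1]
}}

```text
time: 63.6
tool_pos: [0.3525, -0.0976, 0.3531]
ee_rot: [3.135, -0.014, 3.118]
wrist_force: [0.5, 0.1, -1.1]
width: 0.094
finger_force: 0.0
```

```bash
python3 - <<'E'
from h import *
m,im,o=look('c'); r=rect('wrist',im,(0,0,190),(180,25,255),.012,(256,190),m=m); print('cap',r)
cv2.imwrite('pics/w16.png',im[:,:,::-1])
print([(sig(x['centre']),round(x['score'],2)) for x in robot.spot_point('cap','wrist')[:1]])
to(o,(.3575,-.10),.214,3.115)
if r is not None: to(o,r[0]/1000,.214,np.pi+np.radians(r[2]))
E
```

```text
tcp [ 0.3525 -0.0976  0.3531] yaw 3.118
cap (array([358. , -99.9]), array([82.5, 54.8]), -1.5)
[([0.3558, -0.0971, 0.0047], 0.94)]
units at current yaw [-0.126 -0.057  3.477] twist z 0.032
after turn [-0.126 -0.056  3.477]
units at current yaw [-0.138 -0.054  3.477] twist z 0.028
after turn [-0.138 -0.053  3.477]
```

The crop shows all three baskets flush on the tray (orange, blue, yellow). The knob is in and the cap is flat at (0.358, -0.100). Now I'll grasp the cap.

Call:
{"fn": "play_rows", "kwargs": {
  "translation": [
    [-0.12,-0.05,0.6],
    [0,0,0.9],
    [0,0,0.9],
    [0,0,0.7],
    [0,0,0.25],
    [0,0,0.1],
    [0,0,0]
  ],
  "twist": [
    [0,0,0.03],
    [0,0,0],
    [0,0,0],
    [0,0,0],
    [0,0,0],
    [0,0,0],
    [0,0,0]
  ],
  "gripper": [0.2,0.2,0.2,0.2,0.2,0.2,0.2]
}}

```text
time: 64.4
tool_pos: [0.3625, -0.1042, 0.2239]
ee_rot: [-3.141, 0.002, 3.111]
wrist_force: [0.6, -0.1, 0.4]
width: 0.0562
finger_force: 0.0
```

Call:
{"fn": "play_rows", "kwargs": {
  "translation": [
    [0,0,0],
    [0,0,0],
    [0,0,0],
    [0,0,0],
    [0,0,0],
    [0,0,0],
    [0,0,0],
    [0,0,0]
  ],
  "twist": [
    [0,0,0],
    [0,0,0],
    [0,0,0],
    [0,0,0],
    [0,0,0],
    [0,0,0],
    [0,0,0],
    [0,0,0]
  ],
  "gripper": [-1,-1,-1,-1,-1,-1,-1,-1]
}}

```text
time: 65.2
tool_pos: [0.3615, -0.1033, 0.2229]
ee_rot: [3.141, 0.0, 3.112]
wrist_force: [0.4, 1.5, 2.3]
width: 0.0117
finger_force: 30.0
```

Call:
{"fn": "play_rows", "kwargs": {
  "translation": [
    [0,0,-0.2],
    [0,0,-0.5],
    [0,0,-0.9],
    [0,0,-0.9],
    [0,0,-0.9],
    [0,0,-0.5],
    [0,0,0],
    [0,0,0]
  ],
  "twist": [
    [0,0,0],
    [0,0,0],
    [0,0,0],
    [0,0,0],
    [0,0,0],
    [0,0,0],
    [0,0,0],
    [0,0,0]
  ],
  "gripper": [-1,-1,-1,-1,-1,-1,-1,-1]
}}

```text
time: 66.0
tool_pos: [0.3613, -0.1034, 0.3783]
ee_rot: [-3.141, -0.0, 3.112]
wrist_force: [0.8, -0.0, -0.5]
width: 0.0115
finger_force: 30.0
```

```bash
python3 - <<'E'
from h import *
m,im,o=look('c'); print(o['width'],o['finger_force'],o['ee_rot'])
print([(sig(x['centre']),round(x['score'],2)) for x in robot.spot_point('cap','wrist')[:1]])
cv2.imwrite('pics/w17.png',im[:,:,::-1])
to(o,(.5,.041),.38,3.115); to(o,(.6305,.0395),.38,3.115)
E
```

```text
tcp [ 0.3613 -0.1034  0.3783] yaw 3.112
0.011492227898828422 29.99976396560669 [-3.14131459e+00 -1.95148392e-04  3.11163808e+00]
[([0.3588, -0.103, 0.1576], 0.94)]
units at current yaw [-3.357  3.713 -0.042] twist z -0.034
after turn [-3.369  3.702 -0.042]
units at current yaw [-6.619  3.774 -0.042] twist z -0.034
after turn [-6.632  3.751 -0.042]
```

Call:
{"fn": "play_rows", "kwargs": {
  "translation": [
    [-0.83,0.47,0],
    [-0.83,0.47,0],
    [-0.83,0.47,0],
    [-0.83,0.47,0],
    [-0.83,0.47,0],
    [-0.83,0.47,0],
    [-0.83,0.47,0],
    [-0.83,0.47,0]
  ],
  "twist": [
    [0,0,-0.03],
    [0,0,0],
    [0,0,0],
    [0,0,0],
    [0,0,0],
    [0,0,0],
    [0,0,0],
    [0,0,0]
  ],
  "gripper": [-1,-1,-1,-1,-1,-1,-1,-1]
}}

```text
time: 66.9
tool_pos: [0.6322, 0.0406, 0.3758]
ee_rot: [-3.141, -0.005, 3.115]
wrist_force: [-0.7, -0.3, 0.1]
width: 0.0113
finger_force: 30.0
```

Call:
{"fn": "play_rows", "kwargs": {
  "translation": [
    [0,0,0.5],
    [0,0,0.6],
    [0,0,0.4],
    [0,0,0.1],
    [0,0,0],
    [0,0,0]
  ],
  "twist": [
    [0,0,0],
    [0,0,0],
    [0,0,0],
    [0,0,0],
    [0,0,0],
    [0,0,0]
  ],
  "gripper": [-1,-1,-1,-1,-1,-1]
}}

```text
time: 67.5
tool_pos: [0.6312, 0.0396, 0.3151]
ee_rot: [-3.141, 0.001, 3.115]
wrist_force: [0.2, -0.3, 0.6]
width: 0.0116
finger_force: 30.0
```

```bash
python3 - <<'E'
from h import *
m,im,o=look('c'); print(o['width'],o['finger_force'],o['ee_rot'],o['wrist_force'])
print([(sig(x['centre']),round(x['score'],2)) for x in robot.spot_point('cap','wrist')[:1]])
cv2.imwrite('pics/w18.png',im[:,:,::-1])
z=o['tool_pos'][2]-.2229+.012
print(proj('wrist',[[.63-.042,.04-.028,z],[.63-.042,.04+.028,z]],m).round(1))
r=rect('wrist',im,(0,0,170),(180,14,255),z,(256,170),m=m); print(r)
to(o,(.6305,.0395),.2879,3.115)
E
```

```text
tcp [0.6312 0.0396 0.3151] yaw 3.115
0.011614022180372078 29.999719262123108 [-3.14145528e+00  5.83086701e-04  3.11468382e+00] [ 0.22202342 -0.25720628  0.59097514]
[([0.6274, 0.0401, 0.0955], 0.77)]
[[204.8 155.7]
 [302.5 153.1]]
(array([626.9,  39.2]), array([82.9, 55.6]), -1.5)
units at current yaw [ 0.016 -0.004  0.681] twist z -0.003
after turn [ 0.016 -0.004  0.681]
```

View pics/w18.png

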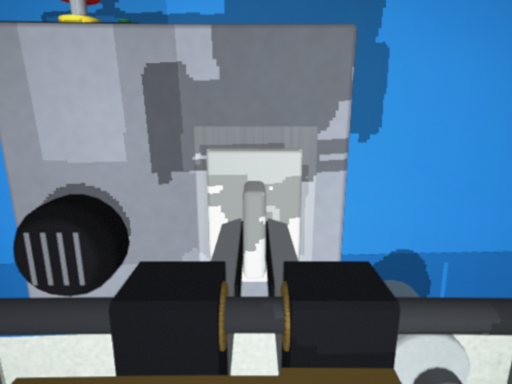

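The view shows the cap held square, with its front edge at v≈150, about 3–4 mm short of the outlet. I'll shift it +3.5 mm in x and lower it.

Call:
{"fn": "play_rows", "kwargs": {
  "translation": [
    [-0.09,0,0],
    [0,0,0.25],
    [0,0,0.2],
    [0,0,0.13],
    [0,0,0.08],
    [0,0,0.06],
    [0,0,0],
    [0,0,0]
  ],
  "twist": [
    [0,0,0],
    [0,0,0],
    [0,0,0],
    [0,0,0],
    [0,0,0],
    [0,0,0],
    [0,0,0],
    [0,0,0]
  ],
  "gripper": [-1,-1,-1,-1,-1,-1,-1,-1]
}}

```text
time: 68.4
tool_pos: [0.6342, 0.0396, 0.2879]
ee_rot: [-3.141, -0.0, 3.115]
wrist_force: [-4.8, 0.8, 7.2]
width: 0.0118
finger_force: 30.0
```

The height is exactly the locked value, with light contact. Release, back off, and check everything.

Call:
{"fn": "play_rows", "kwargs": {
  "translation": [
    [0,0,0],
    [0,0,0],
    [0,0,0],
    [0,0,0],
    [0,0,-0.4],
    [0,0,-0.9],
    [0,0,-0.9],
    [0,0,-0.9]
  ],
  "twist": [
    [0,0,0],
    [0,0,0],
    [0,0,0],
    [0,0,0],
    [0,0,0],
    [0,0,0],
    [0,0,0],
    [0,0,0]
  ],
  "gripper": [0,0,0,0,0,0.5,1,1]
}}

```text
time: 69.2
tool_pos: [0.6345, 0.0396, 0.4125]
ee_rot: [-3.141, 0.001, 3.115]
wrist_force: [0.5, -0.3, 0.8]
width: 0.0674
finger_force: 0.0
```

Call:
{"fn": "play_rows", "kwargs": {
  "translation": [
    [0,0,0],
    [0,0,0],
    [0,0,0]
  ],
  "twist": [
    [0,0,0],
    [0,0,0],
    [0,0,0]
  ],
  "gripper": [1,1,1]
}}

```text
time: 69.5
tool_pos: [0.6345, 0.0396, 0.4084]
ee_rot: [-3.142, -0.003, 3.115]
wrist_force: [0.3, -0.2, 0.2]
width: 0.0912
finger_force: 0.0
```

```bash
python3 - <<'E'
from h import *
m,im,o=look('c'); print('plate',rect('wrist',im,(0,0,205),(180,14,255),.077,(256,185),m=m))
s=save('side','d19'); w=save('scene','s19')
for n in ['cap','knob_grip','basket_orange','basket_blue','basket_yellow','solder_spool','wire_spool','dispenser','phone','tweezers','pliers','screw_pot']:
  print(n,[[(sig(x['centre']),round(x['score'],2)) for x in robot.spot_point(n,c)[:1]] for c in ('side','scene')])
a=cv2.resize(s[80:280,120:420][:,:,::-1],(390,400)); b=cv2.resize(w[90:290,100:400][:,:,::-1],(390,400))
cv2.imwrite('pics/c19.png',np.hstack([a,b]))
E
```

```text
tcp [0.6345 0.0396 0.4084] yaw 3.115
plate (array([630.5,  39.3]), array([83.6, 56.1]), -1.7)
cap [[([0.6301, 0.0395, 0.0601], 0.76)], [([0.6295, 0.038, 0.0644], 0.84)]]
knob_grip [[([0.4741, -0.0739, 0.044], 0.61)], [([0.4766, -0.0717, 0.0408], 0.49)]]
basket_orange [[([0.4993, -0.3076, 0.0902], 0.98)], [([0.4916, -0.3041, 0.0916], 0.44)]]
basket_blue [[([0.4954, -0.3028, 0.0513], 0.68)], [([0.4908, -0.3067, 0.0477], 0.63)]]
basket_yellow [[([0.4952, -0.3087, 0.0106], 0.86)], [([0.4943, -0.3072, 0.0076], 0.51)]]
solder_spool [[([0.7262, 0.3215, 0.002], 0.75)], [([0.7263, 0.3188, 0.0], 0.55)]]
wire_spool [[([0.7574, -0.2606, -0.0003], 0.71)], [([0.7613, -0.263, -0.0019], 0.83)]]
dispenser [[([0.7621, 0.1673, -0.0026], 0.87)], [([0.7601, 0.1681, 0.0019], 0.79)]]
phone [[([0.6738, -0.4218, -0.0039], 0.74)], [([0.6683, -0.4246, 0.0033], 0.62)]]
tweezers [[([0.493, -0.3078, 0.0071], 0.64)], [([0.76, -0.2629, 0.0002], 0.71)]]
pliers [[([0.2917, -0.2838, 0.0031], 0.7)], [([0.2935, -0.2824, -0.0006], 0.56)]]
screw_pot [[([0.4952, 0.2984, 0.0018], 0.85)], [([0.4986, 0.3002, -0.0006], 0.72)]]
```

View pics/c19.png

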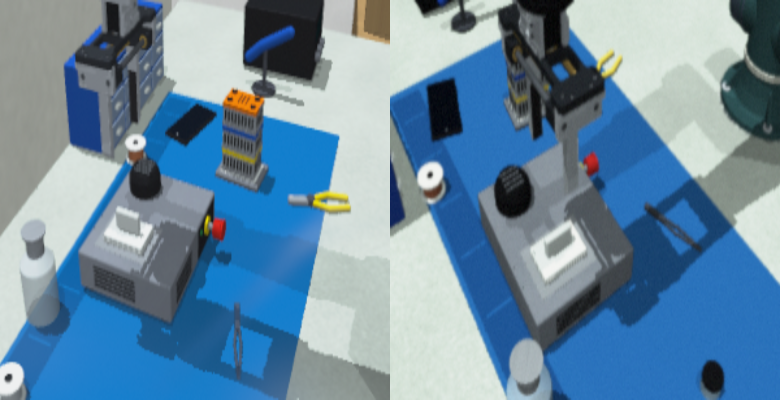

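The cap sits flat on the outlet, the baskets stand in one flush stack on the tray, the knob is in, and the bystanders are where they were. Handing in.

```bash
python3 -c "
from bench import robot
print(robot.close_job())"
```

```text
the job is handed in; nothing more can be done
None
```

The job is done and handed in at about 70 s: I dried all three baskets (blue, yellow and orange), with the blower on for about 6 s and the knob pushed back in before unloading. They now stand in one locked stack on the tray, with the cap back on the outlet and everything else where it was.

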